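# Load the reference block and index the stage slider at the reader

### The arm

A 6-joint arm with a two-finger parallel gripper is mounted at the origin on a cart in front of the work surface, level with it; the furniture and walls round the work are solid. World frame = base frame: x ahead of the robot, y to its left, z up, the work surface at z = 0. Lengths are in mm, angles in rad, forces in N, time in s.
With the tool pointing down it reaches from about 350 to 800 mm from the base axis. Payload 7.3 kg.
Tool frame: the origin (TCP) lies at the very end of the fingers, on their centre line; the grasp point (between the pads) lies 19 mm behind it; x points along the fingers, y is the direction in which the jaws open and shut, and the axes are right-handed (so a half turn about x gives the same grasp; the last joint's range is limited). The gripper opens to 85 mm and grips with 20 to 120 N. Pads are 22 mm wide; open, the fingers measure 114 mm over their backs; the gripper's body (76 mm by 85 mm) begins 54 mm behind the grasp point. The pads swing forward as they close: fully open they stand 13 mm farther back than shut.
Start: joints at [-1.47, 0.342, 1.524, -0, 1.275, -0.146], TCP at [128.28, -509.106, 231.322] pointing down, gripper open.
Joint ranges: [-2.53, 2.53], [-0.77, 2.02], [0.04, 2.7], [-1, 4.14], [0.28, 2.66], [-3.11, 3.11]. Speed limits (rad/s): [2.57, 2.57, 3.14, 3.14, 3.14, 3.14].

### API

Orientations are given as a unit quaternion [x, y, z, w].
In Python, from workcell import observe, capture, camera_model, bot gives the robot as it stands.
- The arm moves only by the tool jog_arm, never from a script. Its argument "targets" is a list of rows, each an object with "linear": the shift along the tool's x, y, z in cm, a list of three; "spin": the turn about the tool's x in degrees. In form: [{"linear": [x, y, z], "spin": spin}, ...]. A call has exactly 10 rows; each row is the pose to reach, as a shift and turn from the pose commanded when the call began, along the tool's axes at that moment; what a row does not reach only later rows make up. A row lasts 1/12 s, in which the tool goes at most 41.7 mm and 7.16 degrees, less where a joint would pass 70% of its speed; a pose out of reach is approached as far as the arm can. A call with a gripper value outside its range is refused whole. "fingers" is the opening, from -1 (shut) to 1 (fully open), so that 0 is half open, set as the call begins (left out, the last holds). The fingers move at their own pace and stop on an object; the grip force is fixed at half the most. Time passes only in rows, so rows that repeat a pose let the fingers close, or fill a call up. It gives the time, the measured TCP pose, the force and the opening at its end, in the units of the state.
- observe(): the state, without advancing time (a new reading comes with each control period).
- capture(name): name is "scene" or "top"; returns (picture, depth): 384x512x3 uint8, blue, green, red; 384x512 float32, mm along the optical axis (not along the pixel's ray), 0 where there is no reading.
- camera_model(name): a dict with "camera_matrix" (3x3 intrinsics, pixels), "R" (3x3) and "t" (3): a world point X has camera coordinates R X + t. Camera axes: x right, y down, z forward; pixel columns grow to the right and rows downward; lengths in mm; the calibration is good to about 2 mm. A picture is of the moment at which its call begins. camera_model takes no time and is no camera call.
- bot.finish_job(): hands the job in, once; it reports no verdict.
The state is a dict: "t": time; "joints": joint angles; "joint_velocities": joint speeds; "tau": joint torques, N m; "ee_pos": TCP position; "eef_rot": TCP orientation; "wrist_force": force on the tool from outside, world axes, zero at the start; "ft_torque": the same for the moment, N m; "opening": finger opening in mm.
Only numpy, scipy, OpenCV 4.12 (cv2) and the standard library are available. Lean on these libraries where they do the work, as an engineer would, in place of code of your own. Each camera call takes 0.05 s, during which the arm holds its last target.

### The job

Seat the loose aluminium reference block flat and square in the corner-walled pocket of the rail carriage and let go of it. Then take the carriage by its upright handle and slide it towards the reader until its spring ball clicks into the notch between the two dowels, without running past, and finish still gripping the handle with the carriage held at the notch. Leave the timer and the beaker where they are.

Things in the scene. Friction and masses are not known exactly. Their poses are not given: they have to be found in the camera images.
- block_center (a point): Centre of the loose reference block: plain aluminium block with a round white tile on each of its two long upright faces, 40 mm (its x) by 60 mm (its y) by 44 mm high (its z, up), 0.25 kg, standing free on the bench at the start, right of the vice and in front of the microwave (mind the gripper). A half turn about z makes no difference.
- pocket (a point): Centre of the pocket's floor on the carriage deck, 30 mm above the bench; y along the rail towards the reader, z up. Pocket 43 (x) by 63 mm (y): dark walls at the four corners only, 8 mm high (top 3 mm a 45 degree lead-in), 6 mm thick; the long sides are open over 43 mm, so fingers hold the block across its 40 mm width down to the deck. A seated block's centre is 22 mm above, its y along this y.
- handle_grip (a point): Where to grip the upright black handle on the carriage's trailing end, 93 mm behind the pocket's centre (towards -y of pocket): 24 mm across the rail (x), 14 mm along it (y), 45 mm high from the deck to 75 mm above the bench. This point is on its axis, 55 mm above the bench; axes as pocket.
- plunger (a point): Rest position of the centre of the spring ball (8 mm diameter) that stands out of the carriage's reader side, level with the middle of the pocket; axes as pocket. The ball draws the carriage into the notch from about 3 mm away.
- notch (a point): Where the spring ball's centre sits once clicked in, between two 8 mm dowels at the foot of the reader (grey box with black lens on the rail's far side, 52 mm wide, top 79 mm up), placed anew along the rail each time; axes as pocket. The plunger's y then equals the notch's. Dowel crests 4 mm before and 7 mm after it: about 4 N of push to ride over the first, 16 N the second (not wanted).
- ref_block: The same block, origin at the middle of its underside.
- timer: White kitchen-style timer, 70 by 66 by 18 mm, lying on the bench in front of the rail; to be left alone. Origin under its centre.
- beaker: Clear beaker, 74 mm across, 94 mm high, at the left; to be left alone. Origin under its centre.
- carriage: Carriage on the rail, 80 mm wide, 152 mm long, aluminium, with the pocket on its deck and the handle on its trailing end. Slides along its own y (+y towards the reader) over 200 mm, starts near the far end from the reader, stays where it is left (friction about 1.5 N). Origin on the bench under the middle of the rail, 15 mm behind the pocket's centre; axes as pocket.
Mind the look-alikes: they are no part of the job. What is shaped like the ref_block but orange or purple is not meant.

How it is judged:
By the outcome, as a careful person would: the job done as asked, in the order asked, and still so for the second after the job is handed in, while the arm keeps its last pose, push and grip.
It also fails if it takes over 54 s, if anything falls off the work surface, if the arm or the gripper's body presses on something with over 40 N, if the wrist force passes 120 N, or if a joint passes its speed limit or range.

## Working session

There is one attempt and no reset: what is moved stays moved. The work goes in short steps, Python scripts to look and compute and a tool call to move; the robot and the scene stay as the last step left them, time stands still between calls to the robot, and variables do not carry over. Pictures are saved under pics/ and viewed, and the job is handed in when it is done.

Besides the shell and the picture viewer there is one more tool, called after ">>>" as name(argument=value, ...), one argument or row to a line, values as JSON. jog_arm: Moves the arm, as the interface text tells. Its arguments: {"type":"object","properties":{"targets":{"type":"array"},"fingers":{"type":"number"}},"required":["targets"]}

```bash
ls; mkdir -p pics
python3 - <<'E'
from workcell import observe, capture, camera_model, bot
import cv2,numpy as np
s=observe();print(s)
for n in("scene","top"):
    p,d=capture(n);cv2.imwrite(f"pics/{n}0.png",p);np.save(f"pics/{n}0.npy",d)
    m=camera_model(n);print(n,m)
E
```

```text
pics
{'t': 0.0, 'joints': array([-1.46996173e+00,  3.42768428e-01,  1.52501271e+00,  1.24105387e-05,
        1.27537720e+00, -1.46016847e-01]), 'joint_velocities': array([-3.31630313e-05, -1.36637327e-03, -3.33693067e-04,  4.57622494e-04,
        7.00576118e-04, -1.12688631e-05]), 'tau': array([ 4.44237157e-04, -4.33670497e+01, -2.46009457e+01, -4.01165991e-06,
        7.89209880e-03, -8.92620506e-06]), 'ee_pos': array([ 128.26170442, -508.68804369,  230.60373181]), 'eef_rot': array([ 0.70174426,  0.08760576, -0.70171086,  0.08649913]), 'wrist_force': array([1.33955325, 0.31510224, 0.89920245]), 'ft_torque': array([0.04715492, 0.00276965, 0.02871177]), 'opening': 85.45065289988655}
scene {'camera_matrix': array([[476.38533716,   0.        , 260.39472293],
       [  0.        , 476.38533716, 194.89470586],
       [  0.        ,   0.        ,   1.        ]]), 'R': array([[ 0.48325313, -0.87544513,  0.00788876],
       [-0.68644457, -0.38448511, -0.61722366],
       [ 0.54337856,  0.29286007, -0.78674819]]), 't': array([-163.67131616,  456.44795426, 1441.95002477])}
top {'camera_matrix': array([[371.47480171,   0.        , 260.36686777],
       [  0.        , 371.47480171, 182.37636012],
       [  0.        ,   0.        ,   1.        ]]), 'R': array([[ 0.02883975, -0.99957861,  0.00329712],
       [-0.9868465 , -0.02899699, -0.15903823],
       [ 0.15906682,  0.00133287, -0.98726692]]), 't': array([  79.67381464,  565.36473625, 1156.78342616])}
```

View pics/scene0.png

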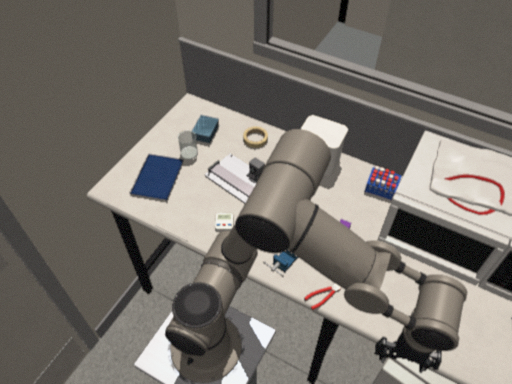

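View pics/top0.png

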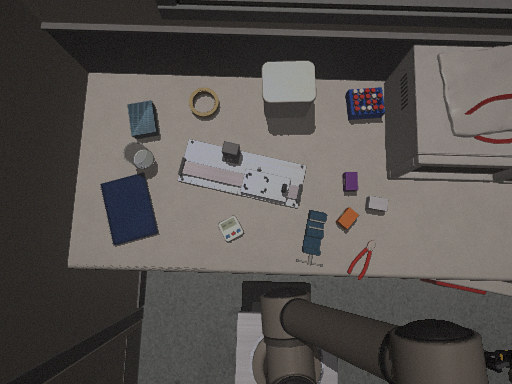

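The top view is clear; the arm hides the work in the scene view. Candidates in the top view are the purple block (350,181), the orange block (347,219) and the light grey block (377,204). I choose the grey one and check it in a crop.

Run:
```python
import cv2,numpy as np
p=cv2.imread("pics/top0.png")
a=cv2.resize(p[165:240,320:410],None,fx=6,fy=6,interpolation=cv2.INTER_CUBIC)
cv2.imwrite("pics/c1.png",a)
a=cv2.resize(p[130:215,170:315],None,fx=5.5,fy=5.5,interpolation=cv2.INTER_CUBIC)
cv2.imwrite("pics/c2.png",np.clip(a.astype(float)*1.3,0,255).astype(np.uint8))
```

```text
(no output)
```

View pics/c1.png

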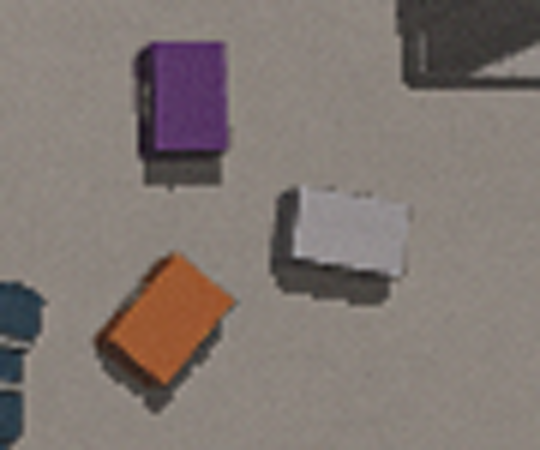

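View pics/c2.png

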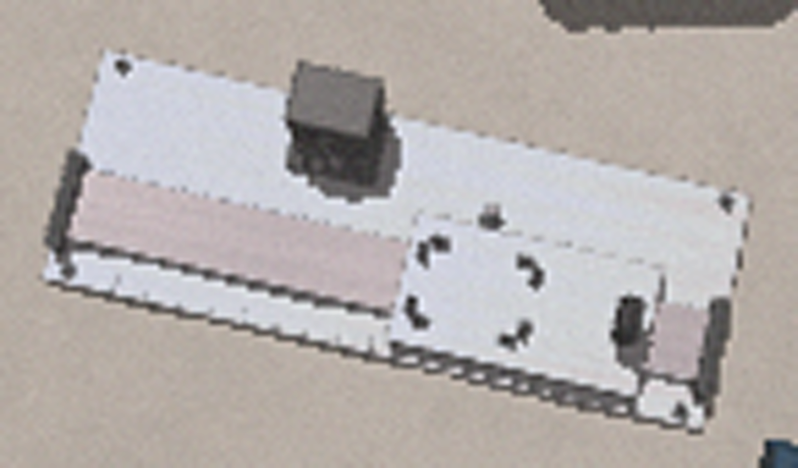

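The crop confirms it: the plain grey block is centred at about (378,204), with purple and orange being the look-alikes. In the second crop, the pocket's four corner walls are around (256,183), the handle is at (284,188), the ball at (259,169) and the reader at (231,150). Next I measure them.

```bash
cat > h.py <<'E'
import cv2,numpy as np
from workcell import camera_model
def ray(n,uv,z):
    m=camera_model(n);K=m["camera_matrix"];R=np.array(m["R"]);t=np.array(m["t"])
    uv=np.atleast_2d(uv).astype(float)
    d=np.c_[(uv[:,0]-K[0,2])/K[0,0],(uv[:,1]-K[1,2])/K[1,1],np.ones(len(uv))]@R
    C=-R.T@t
    return C+d*((z-C[2])/d[:,2])[:,None]
def proj(n,X):
    m=camera_model(n);c=np.atleast_2d(X)@np.array(m["R"]).T+m["t"];u=c@np.array(m["camera_matrix"]).T
    return u[:,:2]/u[:,2:]
E
python3 - <<'E'
from h import *
p=cv2.imread("pics/top0.png");d=np.load("pics/top0.npy")
hsv=cv2.cvtColor(p,cv2.COLOR_BGR2HSV)
print(p[204,372:384].tolist(), p[225,378],p[204,365:370].tolist())
def world(n,d):
    m=camera_model(n);K=m["camera_matrix"]
    v,u=np.mgrid[:384,:512]
    c=np.dstack([(u-K[0,2])/K[0,0]*d,(v-K[1,2])/K[1,1]*d,d])
    return (c-m["t"])@np.array(m["R"])
W=world("top",d)
np.set_printoptions(precision=1,suppress=True,linewidth=200)
print("z block",W[196:214:2,364:392:2,2].round(0))
print("W block",W[204,378],"deck",W[183,256],"base",W[155,215],"handle",W[185:192,280:289,2],"reader",W[148,231],"bench",W[230,300])
E
```

```text
[[145, 142, 147], [140, 141, 146], [142, 141, 146], [141, 139, 145], [141, 142, 144], [144, 144, 148], [141, 140, 145], [144, 143, 149], [145, 141, 148], [144, 141, 147], [140, 139, 144], [141, 140, 144]] [123 131 140] [[83, 87, 92], [59, 58, 60], [60, 61, 62], [74, 73, 77], [157, 153, 157]]
z block [[  -2.    1.    2.   46.   36.    1.    1.   -1.    0.   -0.    3.   -2.   -4.    3.]
 [  -1.    3.   26.   40.   44.   42.   40.   42.   43.   42.   41.   -2.   -1.    2.]
 [  -1.    5.   32.   41.   44.   41.   50.   42.   42.   41.   44.   47.   -1.   -4.]
 [  -1.    9.   34.   47.   39.   45.   43.   38.   43.   40.   42.   44.    4.   -2.]
 [  -4.   15.   37.   44.   43.   42.   44.   45.   42.   45.   45.   41.    0.    1.]
 [  -2.   14.   43.   47.   42.   42.   43.   42.   42.   40.   39.   43.    2.   -1.]
 [  -1.   20.   28.   36.   43.   42.   45.   45.   47.   42.   42.   45.    1.   -4.]
 [   5.    1.    0.    1.    3.   14.   23.   29. 1232.   42.   42.   41.   -2.   -2.]
 [  -1.    1.   -2.    1.   -1.    1.   -3.    3.   -1.    0.   -4.   -2.    1.   -1.]]
W block [ 503.7 -283.3   45. ] deck [562.9 110.4  29. ] base [657.  251.5  11.5] handle [[27.7 32.1 29.7 77.  76.2 75.1 71.5 65.9 22.2]
 [31.1 27.2 69.3 74.6 71.9 77.9 72.6 31.9 27.9]
 [28.9 34.4 67.3 74.7 76.8 68.1 72.3 31.4 27.9]
 [29.1 26.3 74.2 73.8 71.8 77.2 76.3 29.7 31.6]
 [25.6 29.4 69.  78.  75.2 78.2 68.2 31.  29.9]
 [30.1 53.5 74.8 74.1 71.4 69.6 26.6 29.9 23.4]
 [26.3 46.4 61.2 66.5 68.5 70.8 27.4 30.4 19.3]] reader [664.8 192.6  82.4] bench [415.2 -38.7   1. ]
```

```bash
cat > meas.py <<'E'
from h import *
np.set_printoptions(precision=1,suppress=True,linewidth=200)
S=8
def rect(n,p,roi,fn,z):
    x0,y0,x1,y1=roi
    a=cv2.resize(p[y0:y1,x0:x1],None,fx=S,fy=S,interpolation=cv2.INTER_LINEAR)
    m=fn(a.astype(int)).astype(np.uint8)
    cs,_=cv2.findContours(m,cv2.RETR_EXTERNAL,cv2.CHAIN_APPROX_NONE)
    out=[]
    for c in sorted(cs,key=cv2.contourArea,reverse=True):
        if cv2.contourArea(c)<40: break
        uv=(c[:,0,:]+.5)/S-.5+[x0,y0]
        X=ray(n,uv,z)[:,:2].astype(np.float32)
        r=cv2.minAreaRect(X); M=cv2.moments(X.reshape(-1,1,2)); 
        out.append((np.array(r[0]),np.array(r[1]),r[2],np.array([M['m10'],M['m01']])/M['m00'],uv.mean(0)))
    return out
E
python3 - <<'E'
from meas import *
p=cv2.imread("pics/top0.png")
print("block",rect("top",p,(362,190,395,218),lambda a:(a.min(2)>110)&(a[...,2]-a[...,0]<11),44)[:2])
print("handle",rect("top",p,(276,180,292,200),lambda a:a.max(2)<70,75)[:2])
for r in rect("top",p,(240,170,270,196),lambda a:a.max(2)<100,38): print("wall",r)
print("reader",rect("top",p,(220,138,242,158),lambda a:(a.max(2)<95)&(a.max(2)>62),79)[:2])
for r in rect("top",p,(253,163,265,171),lambda a:a.max(2)<110,15)[:2]: print("ball",r)
a=p[138:160,222:242]; print(a.max(2))
E
```

```text
block [(array([ 508. , -283.6]), array([62.1, 42. ]), 80.6992416381836, array([ 507.7, -284.2]), array([378.2, 202.7]))]
handle [(array([541.3,  22.7]), array([28.6, 17.3]), 2.4006009101867676, array([541. ,  21.8]), array([283.8, 188.2]))]
wall (array([526.1, 136.3]), array([12.2, 52.2]), 1.6762888431549072, array([524.2, 140.8]), array([246.9, 194.3]))
wall (array([588.2, 137.2]), array([12.8, 20.8]), 37.901126861572266, array([588.5, 137. ]), array([247.9, 174.8]))
wall (array([549. , 145.6]), array([20.9,  9.1]), 31.00197410583496, array([548.4, 145.5]), array([245. , 186.5]))
wall (array([576.4,  78.6]), array([21. , 10.8]), 42.33838653564453, array([576.4,  77.4]), array([266.1, 178.8]))
wall (array([536.6,  85. ]), array([10.8, 20.8]), 32.86760711669922, array([537.1,  85.3]), array([263.4, 190.7]))
wall (array([603.6, 101.9]), array([ 5.4, 13.9]), 1.6898359060287476, array([604.1, 101.9]), array([258.9, 170.1]))
reader [(array([662.1, 190.8]), array([54.5, 63.1]), 1.6962049007415771, array([660.4, 190.5]), array([231.3, 149.9])), (array([677.4, 199.7]), array([26.9, 15.5]), 7
[... 1306 characters left out ...]
92  89  94  94  71  45  44  77 147]
 [ 43  40  59  69  76  88  95 101  96  95  92  93  94  95  92  65  40  41  70 170]
 [105  39  43  37  47  49  53  58  69  85  92  94 102  95  86  50  40  38  51  92]
 [163  38  42  41  35  35  43  43  40  43  54  62  68  75  79  40  41  50  71  90]
 [168  57  42  46  42  45  52  54  49  42  43  41  42  45  45  48  42  49  68  72]
 [126  57  59  45  43  46  53  46  41  46  42  42  48  46  43  45  43  53  80  77]
 [100  69  44  47  51  47  43  59  43  43  42  47  42  37  44  48  43  53  83  74]
 [ 89  69  74  46  47  52  47  45  59  50  47  41  42  44  42  49  49  70  82  76]
 [ 75  72  75  42  55  71  62  49  72  67  52  45  50  51  55  48  46  69  80  74]]
```

```bash
cat > rail.py <<'E'
from meas import *
def edge(p,cols,rowfn,z,name,n="top"):
    # strongest vertical gradient near expected row, sub-pixel
    g=cv2.GaussianBlur(p,(3,3),0).astype(float); s=g[...,0]-0.0*g[...,2]
    pts=[]
    for u in cols:
        r=int(round(rowfn(u))); col=s[r-4:r+5,u]; d=np.abs(np.diff(col)); i=d.argmax()
        if 0<i<len(d)-1:
            den=d[i-1]-2*d[i]+d[i+1]; o=0.5*(d[i-1]-d[i+1])/den if den else 0
            pts.append((u,r-4+i+.5+o))
    X=ray(n,np.array(pts),z)[:,:2].astype(np.float32)
    vx,vy,x0,y0=cv2.fitLine(X,cv2.DIST_HUBER,0,.5,.01).ravel()
    if vy<0: vx,vy=-vx,-vy
    print(name,"ang deg from +Y",np.degrees(np.arctan2(vx,vy)),"pt",x0,y0,len(pts))
    return np.array([vx,vy]),np.array([x0,y0])
E
python3 - <<'E'
from rail import *
p=cv2.imread("pics/top0.png")
edge(p,range(245,300),lambda u:140+(u-190)*26/115,12,"base back")
edge(p,range(195,220),lambda u:140+(u-190)*26/115,12,"base back left")
edge(p,range(182,238),lambda u:181.5+(u-180)*27/118,12,"base front")
edge(p,range(248,286),lambda u:169.5+(u-246)*9/45,30,"deck back")
edge(p,range(186,240),lambda u:161.5+(u-186)*12/58,30,"rail back")
E
```

```text
base back ang deg from +Y 11.324833 pt 653.47644 59.412678 55
base back left ang deg from +Y 11.553336 pt 698.02124 282.16614 25
base front ang deg from +Y 11.288518 pt 547.1812 262.63547 56
deck back ang deg from +Y 4.4368606 pt 596.3529 65.99294 31
rail back ang deg from +Y 11.623845 pt 615.5079 257.8336 50
```

```bash
cat > go.py <<'E'
# usage: python3 go.py x y z yawdeg ; yaw: desired jaw axis direction = (cos yaw, sin yaw) in world
import sys,numpy as np
from scipy.spatial.transform import Rotation as Ro
from workcell import observe
s=observe();R=Ro.from_quat(s["eef_rot"]).as_matrix();p=np.array(s["ee_pos"])
np.set_printoptions(precision=4,suppress=True)
print("t",s["t"],"pos",p,"F",s["wrist_force"],"op",s["opening"],"j",s["joints"]);print("x",R[:,0],"y",R[:,1],"z",R[:,2])
if len(sys.argv)>4:
    T=np.array([float(a) for a in sys.argv[1:4]]);yaw=np.radians(float(sys.argv[4]))
    print("lin cm",R.T@(T-p)/10)
    # rotation about tool x by a: y' = cos a y + sin a z
    d=np.array([np.cos(yaw),np.sin(yaw),0])
    a=np.degrees(np.arctan2(d@R[:,2],d@R[:,1]));print("spin",a,"or",(a+360)%360-180 if a<=0 else a-180)
E
python3 go.py 508 -283.6 110 -9.3
python3 - <<'E'
from h import *
d=np.load("pics/top0.npy");np.set_printoptions(precision=0,suppress=True,linewidth=200)
m=camera_model("top");K=m["camera_matrix"]
v,u=np.mgrid[:384,:512]
W=(np.dstack([(u-K[0,2])/K[0,0]*d,(v-K[1,2])/K[1,1]*d,d])-m["t"])@np.array(m["R"])
for r in (140,165,174,178,182,186): print(r,[tuple(W[r,c].round().astype(int)) for c in range(380,430,8)])
E
```

```text
t 0.1 pos [ 128.2603 -508.7289  230.7032] F [-0.2797 -0.2462 -0.5358] op 85.35244179839597 j [-1.47    0.3426  1.5249  0.      1.2754 -0.146 ]
x [-0.0001  0.0013 -1.    ] y [ 0.2443 -0.9697 -0.0013] z [-0.9697 -0.2443 -0.0002]
lin cm [ 12.0961 -12.5373 -42.3208]
spin -66.55916549556208 or 113.44083450443793
140 [(np.int64(730), np.int64(-310), np.int64(-3)), (np.int64(717), np.int64(-321), np.int64(46)), (np.int64(698), np.int64(-322), np.int64(113)), (np.int64(679), np.int64(-320), np.int64(181)), (np.int64(663), np.int64(-321), np.int64(235)), (np.int64(654), np.int64(-327), np.int64(271)), (np.int64(655), np.int64(-350), np.int64(268))]
165 [(np.int64(642), np.int64(-308), np.int64(-2)), (np.int64(634), np.int64(-321), np.int64(38)), (np.int64(620), np.int64(-322), np.int64(107)), (np.int64(605), np.int64(-320), np.int64(174)), (np.int64(594), np.int64(-321), np.int64(230)), (np.int64(590), np.int64(-333), np.int64(251)), (np.int64(590), np.int64(-354), np.int64(253))]
174 [(np.int64(610), np.int64(-306), np.int64(0)), (np.int64(605), np.int64(-322), np.int64(32)), (np.int64(592),
[... 515 characters left out ...]
t64(592), np.int64(-446), np.int64(49))]
182 [(np.int64(584), np.int64(-307), np.int64(-3)), (np.int64(584), np.int64(-333), np.int64(-1)), (np.int64(585), np.int64(-360), np.int64(-1)), (np.int64(586), np.int64(-387), np.int64(-1)), (np.int64(586), np.int64(-413), np.int64(1)), (np.int64(587), np.int64(-441), np.int64(0)), (np.int64(587), np.int64(-466), np.int64(4))]
186 [(np.int64(570), np.int64(-306), np.int64(0)), (np.int64(570), np.int64(-332), np.int64(2)), (np.int64(372), np.int64(94), np.int64(1232)), (np.int64(571), np.int64(-385), np.int64(3)), (np.int64(573), np.int64(-413), np.int64(0)), (np.int64(573), np.int64(-438), np.int64(4)), (np.int64(575), np.int64(-468), np.int64(-2))]
```

>>> jog_arm(
  targets=[
    {"linear": [12,-12.5,-42.3],"spin": -66.6},
    {"linear": [12,-12.5,-42.3],"spin": -66.6},
    {"linear": [12,-12.5,-42.3],"spin": -66.6},
    {"linear": [12,-12.5,-42.3],"spin": -66.6},
    {"linear": [12,-12.5,-42.3],"spin": -66.6},
    {"linear": [12,-12.5,-42.3],"spin": -66.6},
    {"linear": [12,-12.5,-42.3],"spin": -66.6},
    {"linear": [12,-12.5,-42.3],"spin": -66.6},
    {"linear": [12,-12.5,-42.3],"spin": -66.6},
    {"linear": [12,-12.5,-42.3],"spin": -66.6},
  ],
  fingers=1,
)

```text
t: 0.93
ee_pos: [475.7, -302.9, 121.1]
eef_rot: [-0.537, -0.46, 0.537, -0.46]
wrist_force: [0.5, -0.2, 0.1]
opening: 85.4
```

```bash
python3 go.py 508 -283.6 110 -9.3
python3 - <<'E'
from workcell import capture
import cv2,numpy as np
for n in("scene","top"):
    p,d=capture(n);cv2.imwrite(f"pics/{n}1.png",p);np.save(f"pics/{n}1.npy",d)
p=cv2.imread("pics/scene1.png")
cv2.imwrite("pics/c3.png",cv2.resize(p[110:250,180:310],None,fx=4.2,fy=4.2,interpolation=cv2.INTER_CUBIC))
E
```

```text
t 0.9333 pos [ 475.697  -302.8855  121.0838] F [ 0.5091 -0.1701  0.1222] op 85.38416671050528 j [-0.7028  0.5201  1.5662 -0.0001  1.0559 -0.5477]
x [-0.0005  0.0003 -1.    ] y [ 0.988  -0.1544 -0.0005] z [-0.1544 -0.988  -0.0002]
lin cm [ 1.1073  2.8944 -2.4039]
spin 0.41873834181905156 or -179.58126165818095
```

View pics/scene1.png

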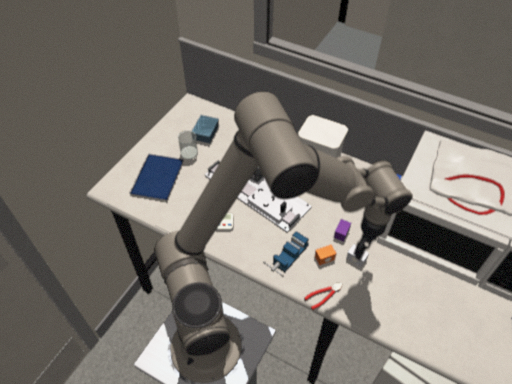

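View pics/c3.png

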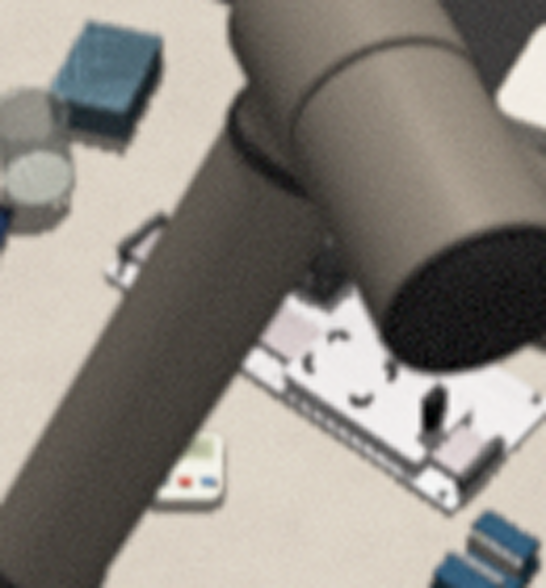

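View pics/top1.png

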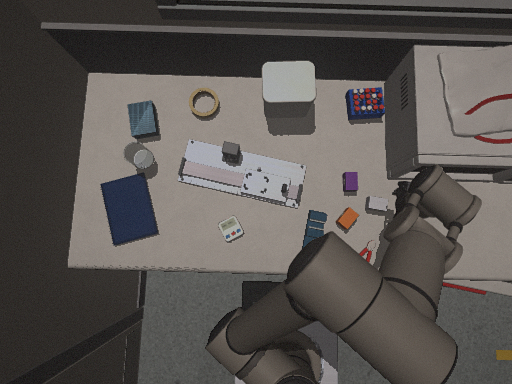

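Scene view now shows the pocket walls at about (260,190), (253,196), (273,198) and (266,205), plus the handle at (283,207). I measure these from this second view and compare.

Run:
```python
from meas import *
p=cv2.imread("pics/scene1.png")
for z in (34,38):
  for r in rect("scene",p,(250,187,276,208),lambda a:a.max(2)<95,z): print("wall",z,r)
for r in rect("scene",p,(277,198,290,216),lambda a:a.max(2)<60,75): print("handle",r)
print("proj handle",proj("scene",[[541.3,22.7,75],[541.3,22.7,30]]))
print("block",[r for r in rect("scene",p,(345,240,375,270),lambda a:(a.min(2)>130)&(a[...,2]-a[...,0]<11),44)[:3]], proj("scene",[[508,-283.6,44]]))
cv2.imwrite("pics/c4.png",cv2.resize(p[225:275,335:385],None,fx=10,fy=10,interpolation=cv2.INTER_CUBIC))
cv2.imwrite("pics/c5.png",cv2.resize(p[180:225,240:310],None,fx=10,fy=10,interpolation=cv2.INTER_CUBIC))
```

```text
wall 34 (array([595.5,  90.7]), array([58.5, 23. ]), 29.266523361206055, array([604.9,  93.2]), array([273.2, 191.8]))
wall 38 (array([592.7,  89.3]), array([58.3, 22.9]), 29.266624450683594, array([602.1,  91.8]), array([273.2, 191.8]))
handle (array([525.1,  14.3]), array([42.4, 14.7]), 19.81641387939453, array([524.9,  13.9]), array([282.7, 207.7]))
proj handle [[282.6 203.3]
 [282.1 210.9]]
block [(array([ 505.3, -258.8]), array([44.5, 21.8]), 9.06991958618164, array([ 503.4, -260.7]), array([352. , 249.6])), (array([ 501.9, -307.4]), array([45.1, 16.3]), 0.4716818630695343, array([ 501.4, -306.6]), array([364.5, 255.6]))] [[358.8 251.3]]
```

View pics/c4.png

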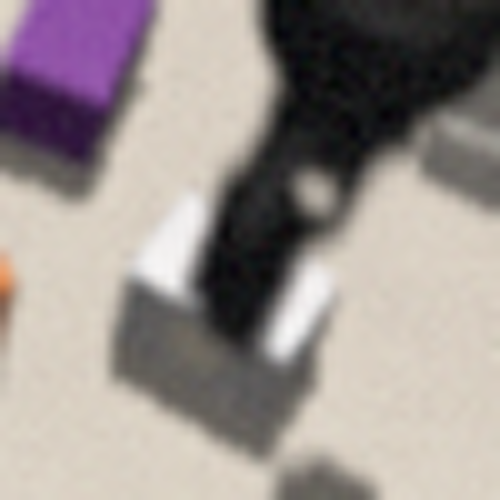

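View pics/c5.png

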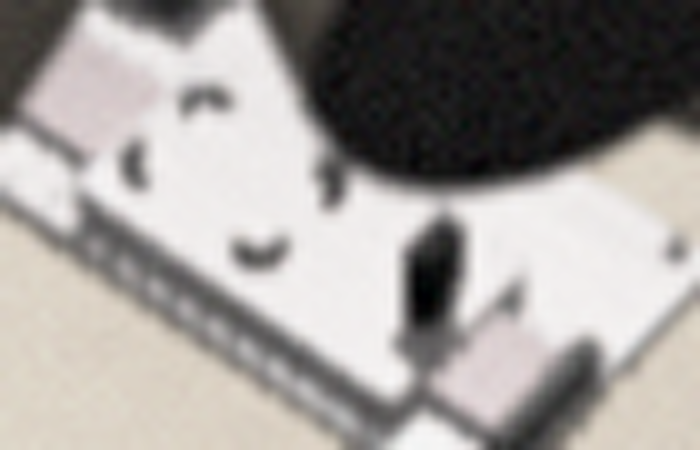

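Run:
```python
from meas import *
c=lambda l,o:(np.array(l)+.5)/10-.5+o
b=ray("scene",c([[198,190],[130,275],[280,360],[335,298]],[335,225]),44);print(b,b.mean(0))
w=ray("scene",c([[207,98],[135,163],[330,182],[260,248]],[240,180]),36);print(w,w.mean(0))
h=ray("scene",c([[448,225]],[240,180]),75);print(h)
```

```text
[[ 529.5 -259.    44. ]
 [ 487.  -251.7   44. ]
 [ 480.9 -307.8   44. ]
 [ 512.2 -315.1   44. ]] [ 502.4 -283.4   44. ]
[[585.7 137.3  36. ]
 [545.9 145.6  36. ]
 [573.2  78.8  36. ]
 [534.   86.8  36. ]] [559.7 112.1  36. ]
[[549.4  20.   75. ]]
```

```bash
python3 go.py 506.5 -283.5 80 -9.3
```

```text
t 1.0333 pos [ 477.5572 -300.2     119.5711] F [-0.652   0.3967 -0.4174] op 85.4116151929225 j [-0.6978  0.5232  1.5655  0.0016  1.0559 -0.544 ]
x [-0.0014  0.0029 -1.    ] y [ 0.9881 -0.154  -0.0018] z [-0.154  -0.9881 -0.0027]
lin cm [ 3.9581  2.6096 -2.0852]
spin 0.44012369918213673 or -179.55987630081788
```

>>> jog_arm(
  targets=[
    {"linear": [1,2.6,-2.1],"spin": 0.4},
    {"linear": [1,2.6,-2.1],"spin": 0.4},
    {"linear": [3,2.6,-2.1],"spin": 0.4},
    {"linear": [6,2.6,-2.1],"spin": 0.4},
    {"linear": [8.5,2.6,-2.1],"spin": 0.4},
    {"linear": [10,2.6,-2.1],"spin": 0.4},
    {"linear": [11,2.6,-2.1],"spin": 0.4},
    {"linear": [11,2.6,-2.1],"spin": 0.4},
    {"linear": [11,2.6,-2.1],"spin": 0.4},
    {"linear": [11,2.6,-2.1],"spin": 0.4},
  ],
)

```text
t: 1.87
ee_pos: [503.9, -288.7, 13.1]
eef_rot: [0.541, 0.455, -0.54, 0.457]
wrist_force: [-0.7, -0.4, 0.3]
opening: 85.4
```

```bash
python3 go.py 506.5 -283.5 8.5 -9.3
```

```text
t 1.8667 pos [ 503.8932 -288.6691   13.1457] F [-0.6614 -0.4495  0.3084] op 85.36940106249205 j [-0.6521  0.6895  1.6074 -0.0002  0.8425 -0.4831]
x [ 0.0016 -0.0014 -1.    ] y [ 0.9858 -0.1681  0.0018] z [-0.1681 -0.9858  0.0011]
lin cm [ 0.4643  0.1692 -0.5539]
spin -0.37883818772750766 or 179.62116181227248
```

>>> jog_arm(
  targets=[
    {"linear": [0.4,0.2,-0.5],"spin": -0.4},
    {"linear": [0.4,0.2,-0.5],"spin": -0.4},
    {"linear": [0.4,0.2,-0.5],"spin": -0.4},
    {"linear": [0.4,0.2,-0.5],"spin": -0.4},
    {"linear": [0.4,0.2,-0.5],"spin": -0.4},
    {"linear": [0.4,0.2,-0.5],"spin": -0.4},
    {"linear": [0.4,0.2,-0.5],"spin": -0.4},
    {"linear": [0.4,0.2,-0.5],"spin": -0.4},
    {"linear": [0.4,0.2,-0.5],"spin": -0.4},
    {"linear": [0.4,0.2,-0.5],"spin": -0.4},
  ],
)

```text
t: 2.7
ee_pos: [506.2, -283.3, 7.9]
eef_rot: [-0.539, -0.458, 0.539, -0.458]
wrist_force: [-0.2, 0.5, 1.6]
opening: 85.6
```

```bash
python3 go.py 506.5 -283.5 8.5 -9.3;python3 - <<'E'
from workcell import capture
import cv2,numpy as np
p,d=capture("scene");cv2.imwrite(f"pics/s2.png",p)
cv2.imwrite("pics/c6.png",cv2.resize(p[225:275,335:385],None,fx=10,fy=10,interpolation=cv2.INTER_CUBIC))
E
```

```text
t 2.7 pos [ 506.1559 -283.3396    7.9098] F [-0.1854  0.4504  1.5798] op 85.58874592818958 j [-0.6424  0.6974  1.6101 -0.0001  0.834  -0.4806]
x [-0.     -0.0001 -1.    ] y [ 0.987 -0.161 -0.   ] z [-0.161  -0.987   0.0001]
lin cm [-0.059   0.0365  0.0103]
spin 0.03736186592808245 or -179.9626381340719
```

View pics/c6.png

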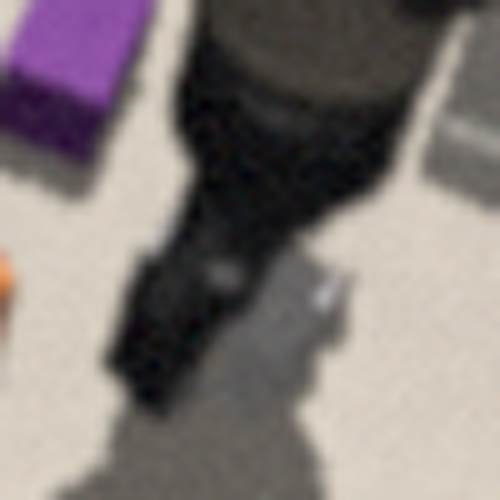

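The front finger is at crop (150,320) in front of the block, and the block's far corner shows at (330,290), so the gripper straddles it. Now I close.

>>> jog_arm(
  targets=[
    {"linear": [0,0,0],"spin": 0},
    {"linear": [0,0,0],"spin": 0},
    {"linear": [0,0,0],"spin": 0},
    {"linear": [0,0,0],"spin": 0},
    {"linear": [0,0,0],"spin": 0},
    {"linear": [0,0,0],"spin": 0},
    {"linear": [0,0,0],"spin": 0},
    {"linear": [0,0,0],"spin": 0},
    {"linear": [0,0,0],"spin": 0},
    {"linear": [0,0,0],"spin": 0},
  ],
  fingers=-1,
)

```text
t: 3.58
ee_pos: [506.5, -283.5, 8.2]
eef_rot: [0.539, 0.458, -0.539, 0.458]
wrist_force: [1.5, 0.1, 3.6]
opening: 39.0
```

```bash
python3 go.py 506.5 -283.5 128.5 -11.4
```

```text
t 3.5833 pos [ 506.4774 -283.5057    8.1814] F [1.5432 0.0751 3.5697] op 39.0058365684897 j [-0.6423  0.6971  1.6098 -0.0001  0.8338 -0.4806]
x [ 0.0007 -0.0006 -1.    ] y [ 0.987  -0.1609  0.0008] z [-0.1609 -0.987   0.0005]
lin cm [-12.0318   0.0117   0.0046]
spin 2.1395215793547515 or -177.86047842064525
```

>>> jog_arm(
  targets=[
    {"linear": [-3,0,0],"spin": 0},
    {"linear": [-6.5,0,0],"spin": 0},
    {"linear": [-10,0,-1],"spin": 1},
    {"linear": [-11.5,-0.2,-4],"spin": 2.1},
    {"linear": [-11.5,-0.3,-8],"spin": 2.1},
    {"linear": [-11.5,-0.4,-12],"spin": 2.1},
    {"linear": [-11.5,-0.5,-16],"spin": 2.1},
    {"linear": [-11.5,-0.6,-20],"spin": 2.1},
    {"linear": [-11.5,-0.7,-24],"spin": 2.1},
    {"linear": [-11.5,-0.8,-27],"spin": 2.1},
  ],
)

```text
t: 4.42
ee_pos: [540.6, -12.4, 122.0]
eef_rot: [-0.546, -0.449, 0.547, -0.447]
wrist_force: [-0.3, -0.6, -3.4]
opening: 38.9
```

```bash
python3 go.py 561 112 110 -11.4
```

```text
t 4.4167 pos [540.5813 -12.3715 121.9628] F [-0.3072 -0.577  -3.3729] op 38.92548961141545 j [-0.1649  0.4829  1.6302  0.0006  1.0314  0.032 ]
x [-0.0028  0.001  -1.    ] y [ 0.9806 -0.1959 -0.003 ] z [-0.1959 -0.9806 -0.0004]
lin cm [  1.2024  -0.4312 -12.5957]
spin 0.10006098694055428 or -179.89993901305945
```

>>> jog_arm(
  targets=[
    {"linear": [0,-0.2,-4],"spin": 0},
    {"linear": [0.5,-0.4,-8],"spin": 0},
    {"linear": [1,-0.6,-11],"spin": 0},
    {"linear": [1.2,-0.6,-12.8],"spin": 0},
    {"linear": [1.2,-0.6,-12.8],"spin": 0},
    {"linear": [1.2,-0.6,-12.8],"spin": 0},
    {"linear": [1.2,-0.6,-12.8],"spin": 0},
    {"linear": [1.2,-0.6,-12.8],"spin": 0},
    {"linear": [1.2,-0.6,-12.8],"spin": 0},
    {"linear": [1.2,-0.6,-12.8],"spin": 0},
  ],
)

```text
t: 5.25
ee_pos: [561.1, 110.1, 111.0]
eef_rot: [-0.547, -0.448, 0.547, -0.448]
wrist_force: [-0.1, -0.5, -3.5]
opening: 39.2
```

```bash
python3 go.py 561 112 110 -11.4
python3 - <<'E'
from workcell import capture
import cv2,numpy as np
for n in("scene","top"):
    p,d=capture(n);cv2.imwrite(f"pics/{n}3.png",p);np.save(f"pics/{n}3.npy",d)
p=cv2.imread("pics/scene3.png")
a=cv2.resize(p[135:225,200:310],None,fx=7,fy=6.5,interpolation=cv2.INTER_CUBIC)
cv2.imwrite("pics/c7.png",a)
p=cv2.imread("pics/top3.png")
cv2.imwrite("pics/c8.png",cv2.resize(p[130:215,170:315],None,fx=5.5,fy=5.5,interpolation=cv2.INTER_CUBIC))
E
```

```text
t 5.25 pos [561.0614 110.1376 110.9614] F [-0.0979 -0.4504 -3.5438] op 39.178781056939805 j [ 0.0599  0.5445  1.5543 -0.0002  1.0428  0.2598]
x [-0.0001 -0.0002 -1.    ] y [ 0.9801 -0.1985 -0.    ] z [-0.1985 -0.9801  0.0002]
lin cm [ 0.0961 -0.043  -0.1813]
spin -0.047475007145202884 or 179.95252499285482
```

View pics/c7.png

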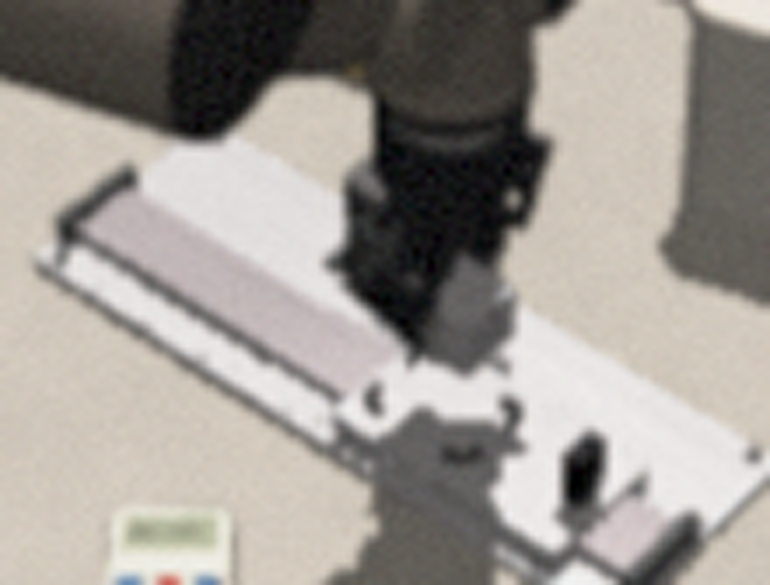

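View pics/c8.png

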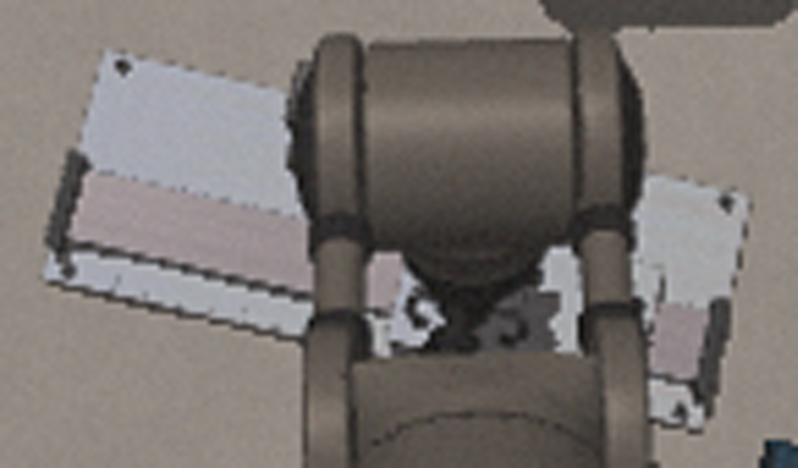

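Run:
```python
from meas import *
y=np.array([.1985,.9801,0]);x=np.array([.9801,-.1985,0]);c=np.array([561.1,110.1,103])
for sx in(-1,1):
  for z in(0,44):
    q=proj("scene",[c-30*y+sx*20*x+[0,0,z]])[0];print(sx,z,q,((q-[200,135]+.5)*[7,6.5]-.5))
```

```text
-1 0 [266.6 192.8] [469.2 378.6]
-1 44 [266.8 184.9] [470.8 327.1]
1 0 [273.8 186.1] [519.6 335.2]
1 44 [274.2 178.2] [522.3 283.4]
```

Run:
```python
import cv2,numpy as np
p=cv2.imread("pics/scene3.png")
print(p[174:196,258:280].max(2))
cv2.imwrite("pics/c9.png",cv2.resize(p[170:200,250:290],None,fx=18,fy=18,interpolation=cv2.INTER_CUBIC))
```

```text
[[ 28  10  22   8  25  20  33  58  70  49  34  34  58 115 182 204 206 208
  206 207 206 203]
 [ 27  21  32   4  22  22  43  77  95  82  62  50  81 137 195 208 209 207
  207 206 208 206]
 [ 30  27  26  11  23  29  55  84 101  94  89  83  96 146 197 208 206 209
  207 210 211 207]
 [ 52  48  27  19  24  41  64  96 102 100  99  97 102 143 186 210 210 210
  206 208 205 207]
 [ 50  59  38  21  27  64  86  98  97 100 104  99 106 127 173 200 207 206
  205 212 206 208]
 [ 37  40  32  20  50  81  98 100 102  98  96  97 106 135 175 181 206 208
  210 208 209 208]
 [ 27  29  22  31  56  90 100 101  98  97 101 100 116 145 159 158 195 211
  208 208 207 205]
 [ 23  19  18  30  60  92 104  98  97  97 102 100 110 117 113 146 198 209
  205 208 209 208]
 [ 19  17  20  36  68  96  99 103 103 101 103 100  92  94  99 152 210 221
  202 206 207 206]
 [ 20  22  33  48  70  92 100 103 101 100 101  90  82  83 103 159 226 226
  219 212 212 206]
 [ 15  28  31  56  69  84  96  96  97  98  93  89  82  83  98 163 226 232
  229 225 219 205]
 [ 17  30  52  63  74  82  88  93  92  90  87  87  83  82 102 163 226 232
  2
[... 246 characters left out ...]
3  87 108 159 211 232 235 233
  234 232 232 231]
 [116  72  93  84  83  85  86  90  88  83  84  99 132 171 217 232 235 236
  234 232 233 231]
 [124 128 169 135 114 103  91  85  88  87 108 123 133 151 184 221 234 234
  233 236 235 233]
 [169 194 222 205 189 170 135 102  94 109 156 181 163 136 157 219 232 233
  235 235 237 236]
 [216 227 232 231 230 218 194 156 136 163 205 225 212 183 177 223 233 233
  235 233 235 236]
 [229 232 233 234 233 232 227 213 201 212 228 231 228 222 215 228 234 236
  234 233 234 234]
 [231 231 231 231 233 232 232 229 230 230 230 231 230 228 224 228 233 234
  234 234 234 235]
 [231 231 233 232 232 231 230 232 232 232 232 230 227 206 192 208 226 232
  233 233 236 233]]
```

View pics/c9.png

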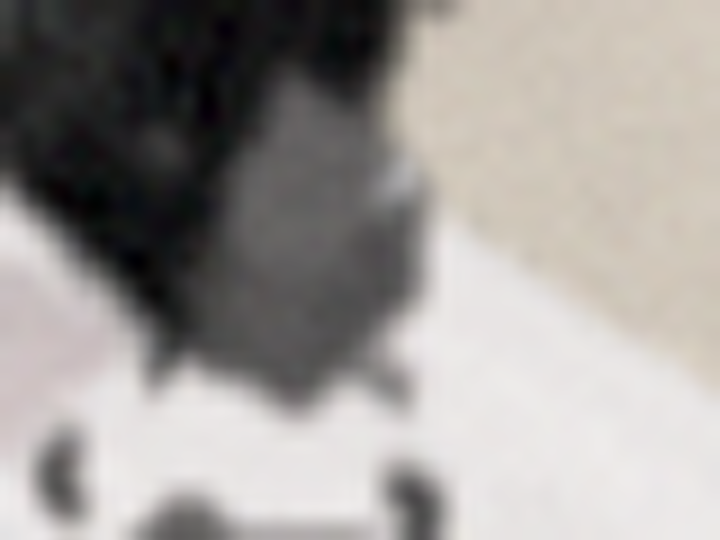

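Run:
```python
from meas import *
c=lambda l,f,o:(np.array(l)+.5)/f-.5+np.array(o)
a=np.radians(11.4);xp=np.array([np.cos(a),-np.sin(a),0]);yp=np.array([np.sin(a),np.cos(a),0])
q=ray("top",c([[415,218],[662,268],[392,345],[638,390]],5.5,[170,130]),30)
print(q,q@xp,q@yp)
p=cv2.imread("pics/top0.png")
a=cv2.resize(p[165:200,235:292],None,fx=13,fy=13,interpolation=cv2.INTER_CUBIC);cv2.imwrite("pics/c10.png",np.clip(a*1.4,0,255).astype(np.uint8))
```

```text
[[607.6 147.8  30. ]
 [581.6  -0.6  30. ]
 [530.5 158.8  30. ]
 [508.   12.4  30. ]] [566.4 570.2 488.7 495.5] [265.  114.4 260.5 112.6]
```

View pics/c10.png

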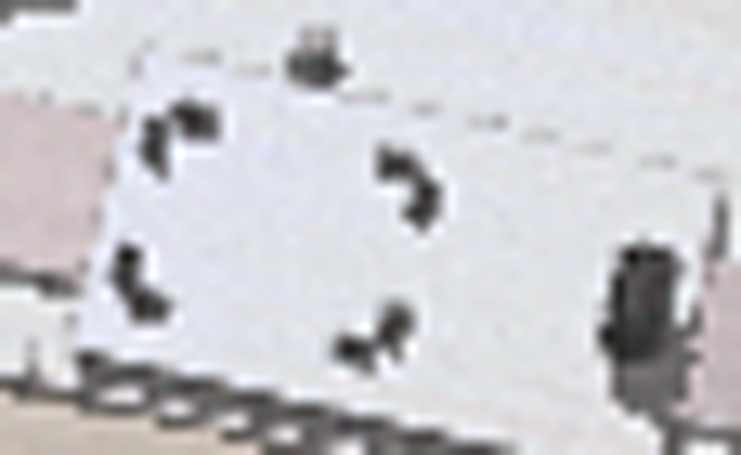

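Run:
```python
from meas import *
c=lambda l,f,o:(np.array(l)+.5)/f-.5+np.array(o)
a=np.radians(11.4);xp=np.array([np.cos(a),-np.sin(a),0]);yp=np.array([np.sin(a),np.cos(a),0])
q=ray("top",c([[210,58],[490,123],[700,172],[90,355],[210,380],[490,436]],13,[235,165]),30);print(q@xp,q@yp)
# wall outer/inner spots at z=38: left pair & right pair
w=ray("top",c([[177,130],[138,288],[412,185],[380,338]],13,[235,165]),38);print(w,w.mean(0),w@xp,w@yp)
```

```text
[571.4 571.1 570.8 490.6 491.3 493.4] [247.1 174.2 119.8 259.  228.2 156.6]
[[588.7 136.7  38. ]
 [548.3 145.1  38. ]
 [576.4  77.3  38. ]
 [537.5  84.3  38. ]] [562.7 110.9  38. ] [550.1 508.8 549.8 510.2] [250.4 250.6 189.7 188.9]
```

>>> jog_arm(
  targets=[
    {"linear": [2,0.08,-0.08],"spin": 0},
    {"linear": [4,0.08,-0.08],"spin": 0},
    {"linear": [5,0.08,-0.08],"spin": 0},
    {"linear": [5.7,0.08,-0.08],"spin": 0},
    {"linear": [5.7,0.08,-0.08],"spin": 0},
    {"linear": [5.7,0.08,-0.08],"spin": 0},
    {"linear": [5.7,0.08,-0.08],"spin": 0},
    {"linear": [5.7,0.08,-0.08],"spin": 0},
    {"linear": [5.7,0.08,-0.08],"spin": 0},
    {"linear": [5.7,0.08,-0.08],"spin": 0},
  ],
)

```text
t: 6.18
ee_pos: [562.3, 111.8, 54.5]
eef_rot: [0.547, 0.448, -0.547, 0.448]
wrist_force: [-0.0, 0.9, -2.6]
opening: 39.4
```

```bash
python3 go.py 562 110.7 52 -11.4
python3 - <<'E'
from workcell import capture
import cv2,numpy as np
p,d=capture("scene");cv2.imwrite("pics/s4.png",p)
a=cv2.resize(p[170:225,240:300],None,fx=11,fy=11,interpolation=cv2.INTER_CUBIC)
cv2.imwrite("pics/c11.png",a)
E
```

```text
t 6.1833 pos [562.3304 111.7958  54.501 ] F [-0.0126  0.8593 -2.5959] op 39.39725157231108 j [ 0.0627  0.6198  1.6018 -0.0001  0.919   0.261 ]
x [ 0.0011 -0.     -1.    ] y [ 0.9804 -0.1969  0.0011] z [-0.1969 -0.9804 -0.0002]
lin cm [ 0.2501 -0.0111  0.114 ]
spin 0.042916717465664105 or -179.95708328253434
```

View pics/c11.png

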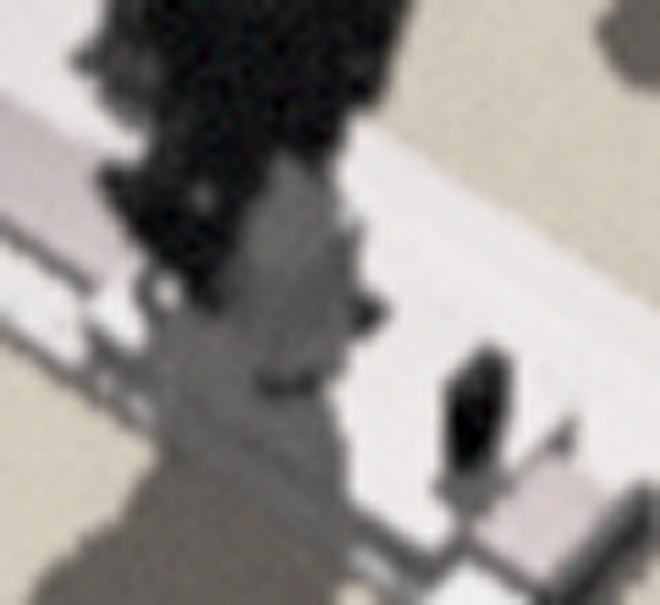

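>>> jog_arm(
  targets=[
    {"linear": [0.2,-0.03,0.05],"spin": 0},
    {"linear": [0.4,-0.03,0.05],"spin": 0},
    {"linear": [0.6,-0.03,0.05],"spin": 0},
    {"linear": [0.7,-0.03,0.05],"spin": 0},
    {"linear": [0.8,-0.03,0.05],"spin": 0},
    {"linear": [0.9,-0.03,0.05],"spin": 0},
    {"linear": [1.0,-0.03,0.05],"spin": 0},
    {"linear": [1.1,-0.03,0.05],"spin": 0},
    {"linear": [1.1,-0.03,0.05],"spin": 0},
    {"linear": [1.1,-0.03,0.05],"spin": 0},
  ],
)

```text
t: 7.07
ee_pos: [562.1, 111.3, 43.2]
eef_rot: [0.547, 0.448, -0.547, 0.448]
wrist_force: [1.8, -0.1, -0.9]
opening: 39.2
```

```bash
python3 go.py 562 111 38 -11.4; python3 -c "
from workcell import observe;s=observe();print(s['ft_torque'])"
```

```text
t 7.0667 pos [562.1233 111.3004  43.2114] F [ 1.8295 -0.0508 -0.8548] op 39.19606326474513 j [ 0.0618  0.6353  1.611  -0.0002  0.8941  0.2603]
x [ 0.0012 -0.0001 -1.    ] y [ 0.9804 -0.197   0.0012] z [-0.197  -0.9804 -0.0002]
lin cm [ 0.5211 -0.0068  0.032 ]
spin 0.03561480989260186 or -179.9643851901074
[-0.02551857 -0.1287249  -0.008823  ]
```

>>> jog_arm(
  targets=[
    {"linear": [0.1,0.03,0],"spin": 0},
    {"linear": [0.15,0.03,0],"spin": 0},
    {"linear": [0.2,0.03,0],"spin": 0},
    {"linear": [0.25,0.03,0],"spin": 0},
    {"linear": [0.3,0.03,0],"spin": 0},
    {"linear": [0.35,0.03,0],"spin": 0},
    {"linear": [0.4,0.03,0],"spin": 0},
    {"linear": [0.45,0.03,0],"spin": 0},
    {"linear": [0.45,0.03,0],"spin": 0},
    {"linear": [0.45,0.03,0],"spin": 0},
  ],
)

```text
t: 7.9
ee_pos: [562.4, 111.2, 38.6]
eef_rot: [0.547, 0.448, -0.547, 0.448]
wrist_force: [6.4, -1.0, -1.3]
opening: 39.6
```

```bash
python3 go.py 562 111 38 -11.4; python3 -c "
from workcell import observe;s=observe();print(s['ft_torque'])"
```

```text
t 7.9 pos [562.4325 111.2314  38.5606] F [ 6.3631 -1.0119 -1.2648] op 39.6082371689258 j [ 0.0617  0.6424  1.6133 -0.0002  0.8847  0.2602]
x [ 0.0012 -0.0001 -1.    ] y [ 0.9804 -0.1971  0.0012] z [-0.1971 -0.9804 -0.0002]
lin cm [ 0.056  -0.0379  0.0312]
spin 0.03233879336497724 or -179.96766120663503
[-0.19828435 -0.86012292 -0.13725932]
```

>>> jog_arm(
  targets=[
    {"linear": [0,0.06,0],"spin": 0},
    {"linear": [0,0.1,0],"spin": 0},
    {"linear": [0,0.1,0],"spin": 0},
    {"linear": [0.05,0.1,0],"spin": 0},
    {"linear": [0.07,0.1,0],"spin": 0},
    {"linear": [0.09,0.1,0],"spin": 0},
    {"linear": [0.1,0.1,0],"spin": 0},
    {"linear": [0.1,0.1,0],"spin": 0},
    {"linear": [0.1,0.1,0],"spin": 0},
    {"linear": [0.1,0.1,0],"spin": 0},
  ],
)

```text
t: 8.73
ee_pos: [562.6, 111.2, 38.2]
eef_rot: [-0.547, -0.448, 0.547, -0.448]
wrist_force: [-0.4, -0.2, 6.6]
opening: 39.2
```

```bash
python3 go.py 562 111 38 -11.4; python3 -c "
from workcell import observe;s=observe();print(s['ft_torque'])"
```

```text
t 8.7333 pos [562.5526 111.1887  38.1601] F [-0.4135 -0.1701  6.611 ] op 39.20965266678004 j [ 0.0615  0.6438  1.6119 -0.0001  0.8863  0.2597]
x [-0.0003 -0.0001 -1.    ] y [ 0.9804 -0.1968 -0.0003] z [-0.1968 -0.9804  0.0001]
lin cm [ 0.016  -0.0505  0.0294]
spin 0.049374018189889235 or -179.9506259818101
[-0.05807965 -0.00395044 -0.12604885]
```

>>> jog_arm(
  targets=[
    {"linear": [0,0,0],"spin": 0},
    {"linear": [0,0,0],"spin": 0},
    {"linear": [0,0,0],"spin": 0},
    {"linear": [0,0,0],"spin": 0},
    {"linear": [0,0,0],"spin": 0},
    {"linear": [0,0,0],"spin": 0},
    {"linear": [0,0,0],"spin": 0},
    {"linear": [0,0,0],"spin": 0},
    {"linear": [0,0,0],"spin": 0},
    {"linear": [0,0,0],"spin": 0},
  ],
  fingers=0.5,
)

```text
t: 9.57
ee_pos: [562.9, 111.1, 37.4]
eef_rot: [-0.547, -0.448, 0.547, -0.448]
wrist_force: [-0.7, -0.3, -1.1]
opening: 64.0
```

```bash
python3 go.py 562 111 130 -11.4
```

```text
t 9.5667 pos [562.8504 111.069   37.3648] F [-0.6704 -0.3034 -1.1077] op 63.97495513191846 j [ 0.0613  0.6452  1.6118 -0.0001  0.8847  0.2597]
x [-0.0001 -0.0001 -1.    ] y [ 0.9804 -0.1969 -0.0001] z [-0.1969 -0.9804  0.0001]
lin cm [-9.2635 -0.0826  0.0248]
spin 0.041507514317496635 or -179.9584924856825
```

>>> jog_arm(
  targets=[
    {"linear": [-2,0,0],"spin": 0},
    {"linear": [-5,0,0],"spin": 0},
    {"linear": [-8.5,0,0],"spin": 0},
    {"linear": [-10,0,4],"spin": 0},
    {"linear": [-10,0,8],"spin": 0},
    {"linear": [-10,0,12],"spin": 0},
    {"linear": [-10,0,16],"spin": 0},
    {"linear": [-10,0,20],"spin": 0},
    {"linear": [-10,0,24],"spin": 0},
    {"linear": [-10,0,24],"spin": 0},
  ],
)

```text
t: 10.4
ee_pos: [514.6, -130.5, 137.6]
eef_rot: [-0.548, -0.446, 0.549, -0.447]
wrist_force: [0.6, -0.5, -0.4]
opening: 63.8
```

```bash
python3 go.py 541 20 128 -11.4
python3 - <<'E'
from workcell import capture
import cv2,numpy as np
for n in("scene","top"):
    p,d=capture(n);cv2.imwrite(f"pics/{n}5.png",p);np.save(f"pics/{n}5.npy",d)
p=cv2.imread("pics/scene5.png")
a=cv2.resize(p[145:225,200:310],None,fx=7,fy=7,interpolation=cv2.INTER_CUBIC)
cv2.imwrite("pics/c12.png",a)
p=cv2.imread("pics/top5.png")
cv2.imwrite("pics/c13.png",cv2.resize(p[130:215,170:315],None,fx=5.5,fy=5.5,interpolation=cv2.INTER_CUBIC))
E
```

```text
t 10.4 pos [ 514.5811 -130.5326  137.633 ] F [ 0.6146 -0.5498 -0.3948] op 63.78187623268697 j [-0.3915  0.4459  1.6432 -0.0026  1.051  -0.1863]
x [ 0.0005 -0.0026 -1.    ] y [ 0.9793 -0.2025  0.001 ] z [-0.2025 -0.9793  0.0025]
lin cm [  0.9253  -0.4627 -15.2787]
spin -0.28583392190697515 or 179.714166078093
```

View pics/c12.png

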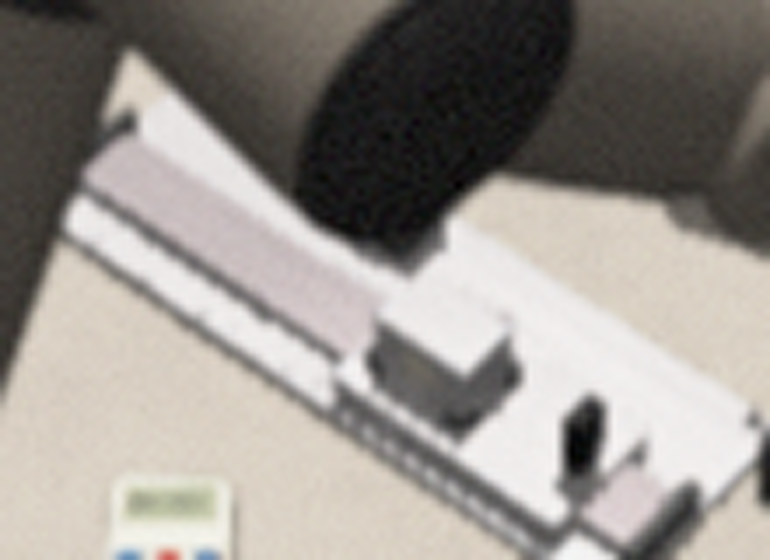

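View pics/c13.png

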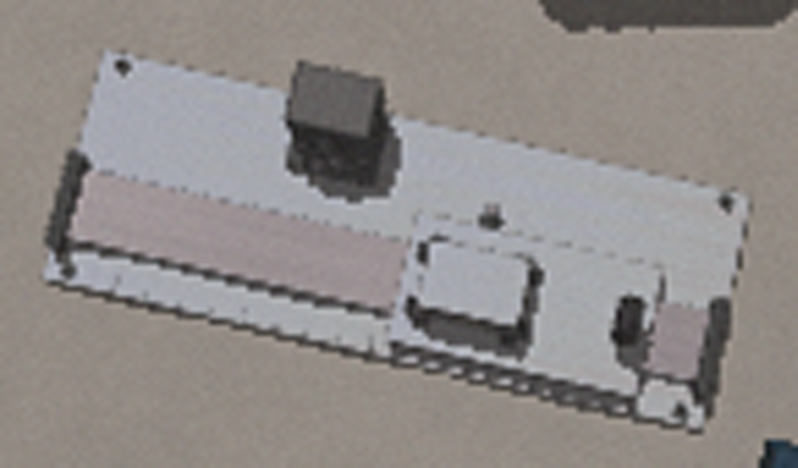

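Run:
```python
from meas import *
c=lambda l,f,o:(np.array(l)+.5)/f-.5+np.array(o)
a=np.radians(11.4);xp=np.array([np.cos(a),-np.sin(a),0]);yp=np.array([np.sin(a),np.cos(a),0])
q=ray("top",c([[300,62],[385,78],[377,138],[288,118]],5.5,[170,130]),79);print("reader",q,q@xp,q@yp,(q@yp).mean())
d=np.load("pics/top5.npy");m=camera_model("top");K=m["camera_matrix"]
v,u=np.mgrid[:384,:512]
W=(np.dstack([(u-K[0,2])/K[0,0]*d,(v-K[1,2])/K[1,1]*d,d])-m["t"])@np.array(m["R"])
P=W[176:186,249:263].reshape(-1,3);P=P[abs(P[:,2]-74)<8]
A=np.c_[P[:,:2]-P[:,:2].mean(0),np.ones(len(P))];s=np.linalg.lstsq(A,P[:,2],rcond=None)[0];print("block top z, slopes deg",s[2],np.degrees(s[:2]),len(P))
p=cv2.imread("pics/top5.png")
print("blk",rect("top",p,(244,172,266,190),lambda a:a.min(2)>150,74)[:1])
a=cv2.resize(p[140:175,215:265],None,fx=15,fy=15,interpolation=cv2.INTER_CUBIC);cv2.imwrite("pics/c14.png",np.clip(a*1.6,0,255).astype(np.uint8))
```

```text
reader [[688.4 215.8  79. ]
 [680.3 166.   79. ]
 [644.5 169.3  79. ]
 [654.8 221.3  79. ]] [632.2 634.1 598.3 598.1] [347.6 297.2 293.3 346.3] 321.12467012730764
block top z, slopes deg 73.22627915709276 [0.1 0.5] 138
blk [(array([565.9, 114.9]), array([52.9, 69.4]), 1.688726782798767, array([568. , 112.4]), array([253.8, 177.6]))]
```

View pics/c14.png

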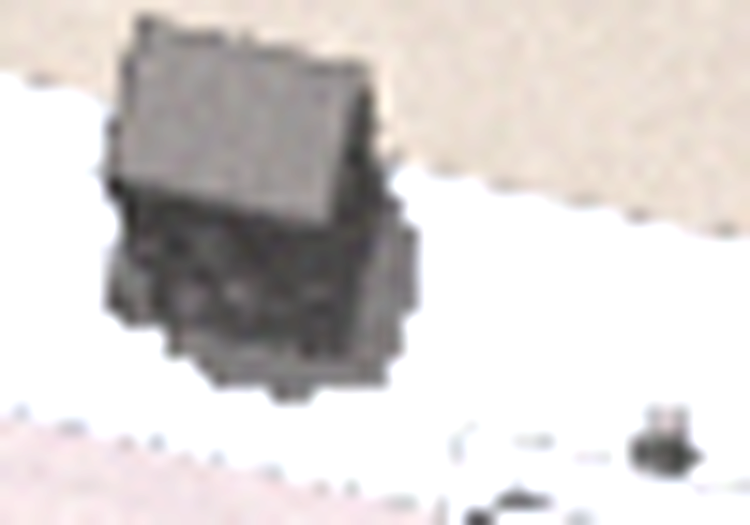

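```bash
python3 go.py 543 21 128 -11.4
```

```text
t 10.5 pos [ 515.3014 -125.6028  137.4517] F [ 0.2127  0.2639 -0.6317] op 63.947154688379555 j [-0.3837  0.4458  1.644   0.0002  1.0517 -0.182 ]
x [ 0.0001  0.0001 -1.    ] y [ 0.9797 -0.2005  0.0001] z [-0.2005 -0.9797 -0.0001]
lin cm [  0.9472  -0.2256 -14.9178]
spin -0.16510059163455507 or 179.83489940836546
```

>>> jog_arm(
  targets=[
    {"linear": [0,0,-4],"spin": 0},
    {"linear": [0.5,-0.1,-8],"spin": 0},
    {"linear": [0.9,-0.2,-12],"spin": 0},
    {"linear": [0.9,-0.2,-14],"spin": 0},
    {"linear": [0.9,-0.2,-14.9],"spin": -0.1},
    {"linear": [0.9,-0.2,-14.9],"spin": -0.1},
    {"linear": [0.9,-0.2,-14.9],"spin": -0.1},
    {"linear": [0.9,-0.2,-14.9],"spin": -0.1},
    {"linear": [0.9,-0.2,-14.9],"spin": -0.1},
    {"linear": [0.9,-0.2,-14.9],"spin": -0.1},
  ],
)

```text
t: 11.33
ee_pos: [543.0, 21.1, 128.5]
eef_rot: [-0.547, -0.448, 0.547, -0.448]
wrist_force: [-0.1, 0.4, -0.1]
opening: 63.9
```

```bash
python3 go.py 543 21 37 -11.4
python3 - <<'E'
from workcell import capture
import cv2,numpy as np
p,d=capture("scene");cv2.imwrite("pics/s6.png",p)
a=cv2.resize(p[130:225,200:310],None,fx=7,fy=6.3,interpolation=cv2.INTER_CUBIC)
cv2.imwrite("pics/c15.png",a)
E
```

```text
t 11.3333 pos [542.9603  21.1389 128.4862] F [-0.071   0.3928 -0.0727] op 63.8696441095186 j [-0.102   0.4777  1.6179 -0.0002  1.0459  0.0964]
x [ 0.0001 -0.0002 -1.    ] y [ 0.9804 -0.197   0.0001] z [-0.197  -0.9804  0.0002]
lin cm [9.1486 0.0055 0.0112]
spin 0.03904148454747615 or -179.96095851545252
```

View pics/c15.png

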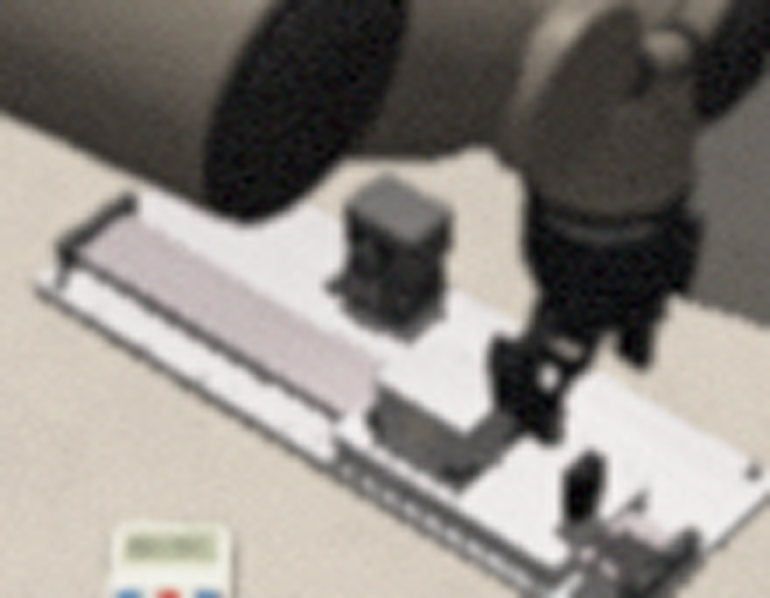

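The reader is now visible at about (255,170) in the scene view, so I zoom there for the dowels.

Run:
```python
from meas import *
p=cv2.imread("pics/s6.png")
a=cv2.resize(p[152:190,240:272],None,fx=18,fy=15,interpolation=cv2.INTER_CUBIC)
cv2.imwrite("pics/c16.png",np.clip(a*1.6,0,255).astype(np.uint8))
a=np.radians(11.4);xp=np.array([np.cos(a),-np.sin(a),0]);yp=np.array([np.sin(a),np.cos(a),0])
c=(np.array([[385,177],[345,212],[403,237],[450,210]])+.5)/[7,6.3]-.5+[200,130]
q=ray("scene",c,79);print(q@xp,q@yp,(q@yp).mean())
```

```text
[624.2 588.7 594.  626.8] [344.6 342.5 305.9 300.7] 323.4036428079649
```

View pics/c16.png

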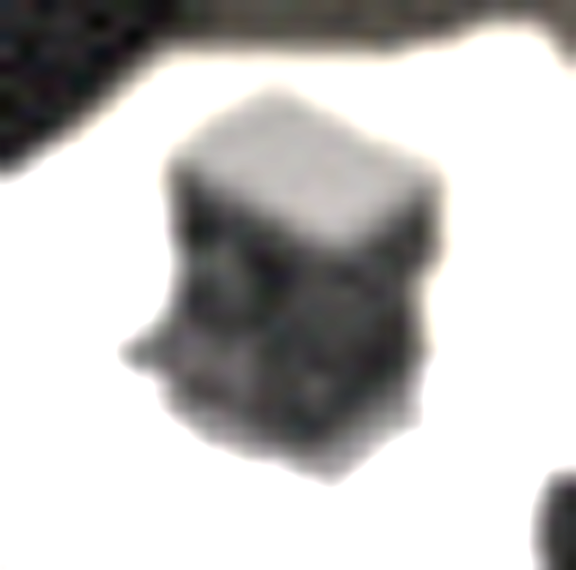

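>>> jog_arm(
  targets=[
    {"linear": [2,0,0],"spin": 0},
    {"linear": [4,0,0],"spin": 0},
    {"linear": [5.5,0,0],"spin": 0},
    {"linear": [7,0,0],"spin": 0},
    {"linear": [8,0,0],"spin": 0},
    {"linear": [8.6,0,0],"spin": 0},
    {"linear": [9.1,0,0],"spin": 0},
    {"linear": [9.1,0,0],"spin": 0},
    {"linear": [9.1,0,0],"spin": 0},
    {"linear": [9.1,0,0],"spin": 0},
  ],
)

```text
t: 12.22
ee_pos: [543.5, 22.2, 38.1]
eef_rot: [0.547, 0.448, -0.546, 0.449]
wrist_force: [-0.3, 1.1, -0.1]
opening: 64.1
```

```bash
python3 go.py 543 21 37 -11.4
python3 - <<'E'
from workcell import capture
import cv2,numpy as np
p,d=capture("scene");cv2.imwrite("pics/s7.png",p)
a=cv2.resize(p[160:230,240:310],None,fx=8,fy=8,interpolation=cv2.INTER_CUBIC)
cv2.imwrite("pics/c17.png",a)
E
```

```text
t 12.2167 pos [543.5351  22.176   38.0907] F [-0.3347  1.1455 -0.1417] op 64.14632887387278 j [-0.1001  0.6027  1.7003 -0.0001  0.8373  0.0966]
x [ 0.0014 -0.0002 -1.    ] y [ 0.9807 -0.1953  0.0014] z [-0.1953 -0.9807 -0.    ]
lin cm [ 0.109  -0.0297  0.1258]
spin 0.13855514206177558 or -179.86144485793824
```

View pics/c17.png

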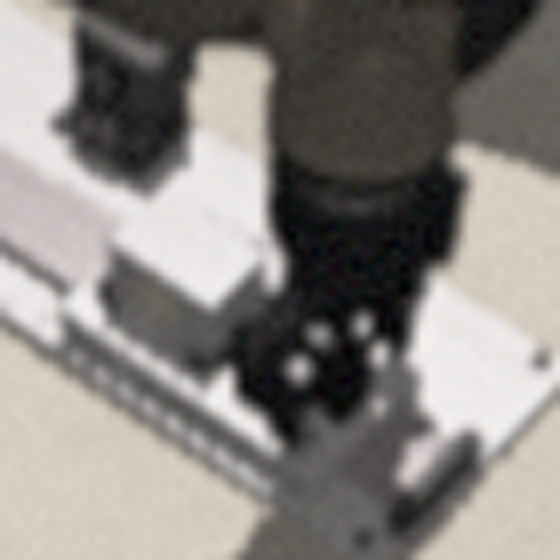

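>>> jog_arm(
  targets=[
    {"linear": [0.05,0,0.1],"spin": 0},
    {"linear": [0.05,0,0.1],"spin": 0},
    {"linear": [0.05,0,0.1],"spin": 0},
    {"linear": [0.05,0,0.1],"spin": 0},
    {"linear": [0.05,0,0.1],"spin": 0},
    {"linear": [0.05,0,0.1],"spin": 0},
    {"linear": [0.05,0,0.1],"spin": 0},
    {"linear": [0.05,0,0.1],"spin": 0},
    {"linear": [0.05,0,0.1],"spin": 0},
    {"linear": [0.05,0,0.1],"spin": 0},
  ],
  fingers=-1,
)

```text
t: 13.1
ee_pos: [546.0, 20.7, 37.8]
eef_rot: [0.548, 0.447, -0.545, 0.45]
wrist_force: [8.7, -2.8, -1.9]
opening: 23.1
```

```bash
cat > f.py <<'E'
from workcell import observe
import numpy as np
s=observe();a=np.radians(11.4);xp=np.array([np.cos(a),-np.sin(a),0]);yp=np.array([np.sin(a),np.cos(a),0])
F=np.array(s["wrist_force"]);p=np.array(s["ee_pos"])
print("t %.2f op %.1f | rail y %.2f lat %.2f z %.2f | F rail %.2f lat %.2f z %.2f"%(s["t"],s["opening"],p@yp,p@xp,p[2],F@yp,F@xp,F[2]),s["ft_torque"].round(2))
E
python3 f.py
```

```text
t 13.10 op 23.1 | rail y 128.16 lat 531.10 z 37.82 | F rail -1.05 lat 9.10 z -1.90 [-0.14 -0.64 -0.03]
```

>>> jog_arm(
  targets=[
    {"linear": [0,0.23,0],"spin": 0},
    {"linear": [0,0.23,-0.5],"spin": 0},
    {"linear": [0,0.23,-1.5],"spin": 0},
    {"linear": [0,0.23,-2.5],"spin": 0},
    {"linear": [0,0.23,-3.5],"spin": 0},
    {"linear": [0,0.23,-4.5],"spin": 0},
    {"linear": [0,0.23,-5.5],"spin": 0},
    {"linear": [0,0.23,-6],"spin": 0},
    {"linear": [0,0.23,-6],"spin": 0},
    {"linear": [0,0.23,-6],"spin": 0},
  ],
)

```text
t: 13.93
ee_pos: [557.9, 80.4, 37.8]
eef_rot: [0.547, 0.448, -0.546, 0.449]
wrist_force: [2.5, 0.9, 5.7]
opening: 22.8
```

```bash
python3 f.py; python3 go.py 1 1 1 -11.4 | tail -2;  python3 - <<'E'
from workcell import capture
import cv2,numpy as np
for n in("scene","top"):
    p,d=capture(n);cv2.imwrite(f"pics/{n}8.png",p)
p=cv2.imread("pics/scene8.png")
a=cv2.resize(p[140:225,220:310],None,fx=7,fy=7,interpolation=cv2.INTER_CUBIC)
cv2.imwrite("pics/c18.png",a)
E
python3 f.py
```

```text
t 13.93 op 22.8 | rail y 189.09 lat 531.00 z 37.75 | F rail 1.41 lat 2.31 z 5.66 [ 0.17 -0.13 -0.05]
lin cm [  3.5176 -53.0884  18.6314]
spin 0.17649715344334382 or -179.82350284655666
t 14.03 op 23.2 | rail y 188.78 lat 531.04 z 37.76 | F rail 2.44 lat 2.47 z 5.96 [ 0.23 -0.08 -0.02]
```

View pics/c18.png

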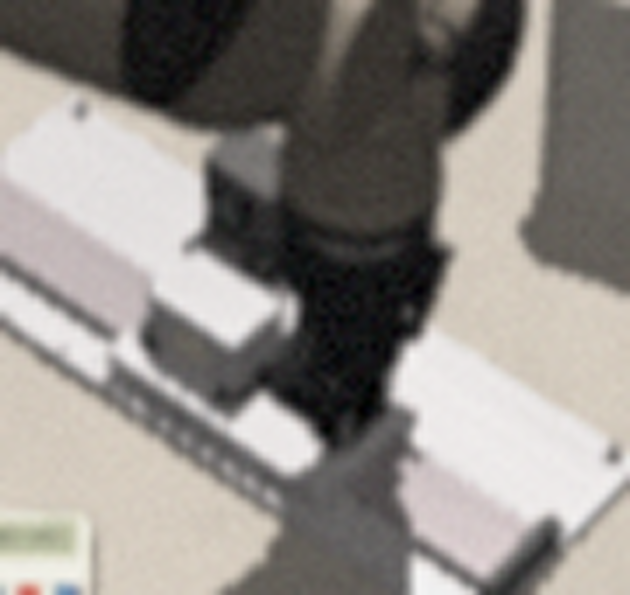

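View pics/top8.png

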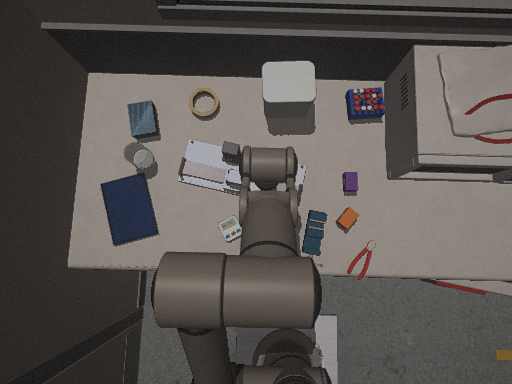

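>>> jog_arm(
  targets=[
    {"linear": [-0.05,0,-0.4],"spin": 0},
    {"linear": [-0.05,0.02,-0.8],"spin": 0},
    {"linear": [-0.05,0.03,-1.2],"spin": 0},
    {"linear": [-0.05,0.05,-1.6],"spin": 0},
    {"linear": [-0.05,0.05,-2],"spin": 0},
    {"linear": [-0.05,0.05,-2.3],"spin": 0},
    {"linear": [-0.05,0.05,-2.4],"spin": 0},
    {"linear": [-0.05,0.05,-2.4],"spin": 0},
    {"linear": [-0.05,0.05,-2.4],"spin": 0},
    {"linear": [-0.05,0.05,-2.4],"spin": 0},
  ],
)

```text
t: 14.87
ee_pos: [562.6, 103.8, 37.8]
eef_rot: [0.547, 0.448, -0.546, 0.449]
wrist_force: [4.0, 0.4, 4.2]
opening: 23.3
```

```bash
python3 f.py
```

```text
t 14.87 op 23.3 | rail y 212.92 lat 530.98 z 37.77 | F rail 1.18 lat 3.79 z 4.18 [ 0.12 -0.4   0.01]
```

>>> jog_arm(
  targets=[
    {"linear": [0,0.05,-0.1],"spin": 0},
    {"linear": [0,0.08,-0.2],"spin": 0},
    {"linear": [0,0.08,-0.3],"spin": 0},
    {"linear": [0,0.08,-0.4],"spin": 0},
    {"linear": [0,0.08,-0.5],"spin": 0},
    {"linear": [0,0.08,-0.6],"spin": 0},
    {"linear": [0,0.08,-0.6],"spin": 0},
    {"linear": [0,0.08,-0.6],"spin": 0},
    {"linear": [0,0.08,-0.6],"spin": 0},
    {"linear": [0,0.08,-0.6],"spin": 0},
  ],
)

```text
t: 15.7
ee_pos: [563.6, 109.2, 37.7]
eef_rot: [-0.547, -0.449, 0.547, -0.448]
wrist_force: [-0.3, -0.7, 7.1]
opening: 23.7
```

```bash
python3 f.py
```

```text
t 15.70 op 23.7 | rail y 218.49 lat 530.91 z 37.74 | F rail -0.74 lat -0.12 z 7.09 [-0.08 -0.17 -0.02]
```

>>> jog_arm(
  targets=[
    {"linear": [-0.05,0,-0.1],"spin": 0},
    {"linear": [-0.05,0,-0.2],"spin": 0},
    {"linear": [-0.05,0,-0.3],"spin": 0},
    {"linear": [-0.05,0,-0.3],"spin": 0},
    {"linear": [-0.05,0,-0.3],"spin": 0},
    {"linear": [-0.05,0,-0.3],"spin": 0},
    {"linear": [-0.05,0,-0.3],"spin": 0},
    {"linear": [-0.05,0,-0.3],"spin": 0},
    {"linear": [-0.05,0,-0.3],"spin": 0},
    {"linear": [-0.05,0,-0.3],"spin": 0},
  ],
)

```text
t: 16.53
ee_pos: [564.2, 112.0, 37.8]
eef_rot: [-0.546, -0.449, 0.547, -0.448]
wrist_force: [-1.0, 1.3, 4.1]
opening: 23.0
```

```bash
python3 f.py
```

```text
t 16.53 op 23.0 | rail y 221.28 lat 530.95 z 37.76 | F rail 1.08 lat -1.25 z 4.12 [ 0.23 -0.14  0.04]
```

>>> jog_arm(
  targets=[
    {"linear": [0,0,-0.1],"spin": 0},
    {"linear": [0,0,-0.2],"spin": 0},
    {"linear": [0,0,-0.2],"spin": 0},
    {"linear": [0,0,-0.2],"spin": 0},
    {"linear": [0,0,-0.2],"spin": 0},
    {"linear": [0,0,-0.2],"spin": 0},
    {"linear": [0,0,-0.2],"spin": 0},
    {"linear": [0,0,-0.2],"spin": 0},
    {"linear": [0,0,-0.2],"spin": 0},
    {"linear": [0,0,-0.2],"spin": 0},
  ],
)

```text
t: 17.37
ee_pos: [564.5, 113.7, 37.7]
eef_rot: [-0.546, -0.449, 0.547, -0.448]
wrist_force: [-3.5, -2.2, 5.3]
opening: 23.5
```

```bash
python3 f.py
```

```text
t 17.37 op 23.5 | rail y 223.03 lat 530.93 z 37.75 | F rail -2.87 lat -2.95 z 5.30 [-0.22  0.4   0.02]
```

>>> jog_arm(
  targets=[
    {"linear": [0,0,-0.1],"spin": 0},
    {"linear": [0,0,-0.15],"spin": 0},
    {"linear": [0,0,-0.15],"spin": 0},
    {"linear": [0,0,-0.15],"spin": 0},
    {"linear": [0,0,-0.15],"spin": 0},
    {"linear": [0,0,-0.15],"spin": 0},
    {"linear": [0,0,-0.15],"spin": 0},
    {"linear": [0,0,-0.15],"spin": 0},
    {"linear": [0,0,-0.15],"spin": 0},
    {"linear": [0,0,-0.15],"spin": 0},
  ],
)

```text
t: 18.2
ee_pos: [564.8, 114.9, 37.8]
eef_rot: [-0.546, -0.449, 0.547, -0.448]
wrist_force: [-4.5, -2.4, 5.4]
opening: 23.3
```

```bash
python3 f.py
```

```text
t 18.20 op 23.3 | rail y 224.30 lat 530.93 z 37.76 | F rail -3.22 lat -3.97 z 5.43 [-0.39  0.47 -0.01]
```

>>> jog_arm(
  targets=[
    {"linear": [0,0,-0.1],"spin": 0},
    {"linear": [0,0,-0.15],"spin": 0},
    {"linear": [0,0,-0.15],"spin": 0},
    {"linear": [0,0,-0.15],"spin": 0},
    {"linear": [0,0,-0.15],"spin": 0},
    {"linear": [0,0,-0.15],"spin": 0},
    {"linear": [0,0,-0.15],"spin": 0},
    {"linear": [0,0,-0.15],"spin": 0},
    {"linear": [0,0,-0.15],"spin": 0},
    {"linear": [0,0,-0.15],"spin": 0},
  ],
)

```text
t: 19.03
ee_pos: [565.2, 116.8, 37.8]
eef_rot: [-0.546, -0.449, 0.547, -0.448]
wrist_force: [-6.0, -0.3, 4.5]
opening: 23.2
```

```bash
python3 f.py
```

```text
t 19.03 op 23.2 | rail y 226.25 lat 530.95 z 37.75 | F rail -1.48 lat -5.81 z 4.50 [ 0.07  0.57 -0.06]
```

>>> jog_arm(
  targets=[
    {"linear": [0,0,-0.1],"spin": 0},
    {"linear": [0,-0.03,-0.15],"spin": 0},
    {"linear": [0,-0.03,-0.15],"spin": 0},
    {"linear": [0,-0.03,-0.15],"spin": 0},
    {"linear": [0,-0.03,-0.15],"spin": 0},
    {"linear": [0,-0.03,-0.15],"spin": 0},
    {"linear": [0,-0.03,-0.15],"spin": 0},
    {"linear": [0,-0.03,-0.15],"spin": 0},
    {"linear": [0,-0.03,-0.15],"spin": 0},
    {"linear": [0,-0.03,-0.15],"spin": 0},
  ],
)

```text
t: 19.87
ee_pos: [565.6, 118.6, 37.8]
eef_rot: [0.547, 0.449, -0.546, 0.448]
wrist_force: [-1.8, 4.9, 0.4]
opening: 23.2
```

```bash
python3 f.py
```

```text
t 19.87 op 23.2 | rail y 228.03 lat 530.96 z 37.78 | F rail 4.49 lat -2.72 z 0.40 [ 0.62  0.19 -0.01]
```

>>> jog_arm(
  targets=[
    {"linear": [0,0,-0.1],"spin": 0},
    {"linear": [0,-0.02,-0.1],"spin": 0},
    {"linear": [0,-0.02,-0.1],"spin": 0},
    {"linear": [0,-0.02,-0.1],"spin": 0},
    {"linear": [0,-0.02,-0.1],"spin": 0},
    {"linear": [0,-0.02,-0.1],"spin": 0},
    {"linear": [0,-0.02,-0.1],"spin": 0},
    {"linear": [0,-0.02,-0.1],"spin": 0},
    {"linear": [0,-0.02,-0.1],"spin": 0},
    {"linear": [0,-0.02,-0.1],"spin": 0},
  ],
)

```text
t: 20.7
ee_pos: [565.6, 119.2, 37.8]
eef_rot: [0.547, 0.448, -0.547, 0.449]
wrist_force: [0.7, 2.0, -3.3]
opening: 23.4
```

```bash
python3 f.py
```

```text
t 20.70 op 23.4 | rail y 228.69 lat 530.91 z 37.79 | F rail 2.08 lat 0.25 z -3.26 [ 0.38 -0.22  0.01]
```

>>> jog_arm(
  targets=[
    {"linear": [0,0,-0.07],"spin": 0},
    {"linear": [-0.02,0,-0.07],"spin": 0},
    {"linear": [-0.02,0,-0.07],"spin": 0},
    {"linear": [-0.02,0,-0.07],"spin": 0},
    {"linear": [-0.02,0,-0.07],"spin": 0},
    {"linear": [-0.02,0,-0.07],"spin": 0},
    {"linear": [-0.02,0,-0.07],"spin": 0},
    {"linear": [-0.02,0,-0.07],"spin": 0},
    {"linear": [-0.02,0,-0.07],"spin": 0},
    {"linear": [-0.02,0,-0.07],"spin": 0},
  ],
)

```text
t: 21.53
ee_pos: [565.8, 119.8, 37.9]
eef_rot: [0.547, 0.448, -0.547, 0.449]
wrist_force: [4.2, -0.2, -10.9]
opening: 23.6
```

```bash
python3 f.py
```

```text
t 21.53 op 23.6 | rail y 229.24 lat 530.92 z 37.88 | F rail 0.66 lat 4.18 z -10.91 [-0.04 -0.76  0.  ]
```

>>> jog_arm(
  targets=[
    {"linear": [0.03,0.05,-0.06],"spin": 0},
    {"linear": [0.03,0.05,-0.06],"spin": 0},
    {"linear": [0.03,0.05,-0.06],"spin": 0},
    {"linear": [0.03,0.05,-0.06],"spin": 0},
    {"linear": [0.03,0.05,-0.06],"spin": 0},
    {"linear": [0.03,0.05,-0.06],"spin": 0},
    {"linear": [0.03,0.05,-0.06],"spin": 0},
    {"linear": [0.03,0.05,-0.06],"spin": 0},
    {"linear": [0.03,0.05,-0.06],"spin": 0},
    {"linear": [0.03,0.05,-0.06],"spin": 0},
  ],
)

```text
t: 22.37
ee_pos: [565.9, 120.4, 37.8]
eef_rot: [-0.546, -0.449, 0.547, -0.448]
wrist_force: [-1.5, 0.1, -4.5]
opening: 23.1
```

```bash
python3 f.py
```

```text
t 22.37 op 23.1 | rail y 229.92 lat 530.94 z 37.84 | F rail -0.20 lat -1.48 z -4.46 [-0.04  0.01  0.04]
```

>>> jog_arm(
  targets=[
    {"linear": [0.02,0,-0.05],"spin": 0},
    {"linear": [0.02,0,-0.1],"spin": 0},
    {"linear": [0.02,0,-0.1],"spin": 0},
    {"linear": [0.02,0,-0.1],"spin": 0},
    {"linear": [0.02,0,-0.1],"spin": 0},
    {"linear": [0.02,0,-0.1],"spin": 0},
    {"linear": [0.02,0,-0.1],"spin": 0},
    {"linear": [0.02,0,-0.1],"spin": 0},
    {"linear": [0.02,0,-0.1],"spin": 0},
    {"linear": [0.02,0,-0.1],"spin": 0},
  ],
)

```text
t: 23.2
ee_pos: [566.1, 121.5, 37.8]
eef_rot: [-0.546, -0.449, 0.547, -0.448]
wrist_force: [-5.5, -0.7, 1.5]
opening: 23.0
```

```bash
python3 f.py
```

```text
t 23.20 op 23.0 | rail y 230.96 lat 530.95 z 37.80 | F rail -1.77 lat -5.25 z 1.49 [-0.08  0.58  0.01]
```

>>> jog_arm(
  targets=[
    {"linear": [0,-0.03,-0.05],"spin": 0},
    {"linear": [0,-0.05,-0.1],"spin": 0},
    {"linear": [0,-0.05,-0.1],"spin": 0},
    {"linear": [0,-0.05,-0.1],"spin": 0},
    {"linear": [0,-0.05,-0.1],"spin": 0},
    {"linear": [0,-0.05,-0.1],"spin": 0},
    {"linear": [0,-0.05,-0.1],"spin": 0},
    {"linear": [0,-0.05,-0.1],"spin": 0},
    {"linear": [0,-0.05,-0.1],"spin": 0},
    {"linear": [0,-0.05,-0.1],"spin": 0},
  ],
)

```text
t: 24.03
ee_pos: [566.2, 121.9, 37.8]
eef_rot: [-0.547, -0.448, 0.547, -0.449]
wrist_force: [-4.3, -4.0, 2.2]
opening: 22.9
```

```bash
python3 f.py
```

```text
t 24.03 op 22.9 | rail y 231.41 lat 530.94 z 37.80 | F rail -4.75 lat -3.47 z 2.19 [-0.46  0.47  0.03]
```

>>> jog_arm(
  targets=[
    {"linear": [0,0,0.05],"spin": 0},
    {"linear": [0,-0.04,0.1],"spin": 0},
    {"linear": [0,-0.04,0.1],"spin": 0},
    {"linear": [0,-0.04,0.1],"spin": 0},
    {"linear": [0,-0.04,0.1],"spin": 0},
    {"linear": [0,-0.04,0.1],"spin": 0},
    {"linear": [0,-0.04,0.1],"spin": 0},
    {"linear": [0,-0.04,0.1],"spin": 0},
    {"linear": [0,-0.04,0.1],"spin": 0},
    {"linear": [0,-0.04,0.1],"spin": 0},
  ],
)

```text
t: 24.87
ee_pos: [566.1, 121.6, 37.8]
eef_rot: [0.547, 0.448, -0.546, 0.449]
wrist_force: [2.9, -0.9, -0.6]
opening: 23.2
```

```bash
python3 f.py
python3 - <<'E'
from workcell import capture
import cv2,numpy as np
for n in("scene","top"):
    p,d=capture(n);cv2.imwrite(f"pics/{n}9.png",p)
p=cv2.imread("pics/scene9.png")
a=cv2.resize(p[130:225,200:300],None,fx=6.3,fy=6.3,interpolation=cv2.INTER_CUBIC)
cv2.imwrite("pics/c19.png",a)
E
python3 f.py
```

```text
t 24.87 op 23.2 | rail y 231.11 lat 530.91 z 37.80 | F rail -0.35 lat 3.02 z -0.58 [-0.07 -0.28 -0.05]
t 24.97 op 23.2 | rail y 231.13 lat 530.95 z 37.81 | F rail 0.03 lat 2.85 z 0.06 [-0.01 -0.39  0.  ]
```

View pics/c19.png

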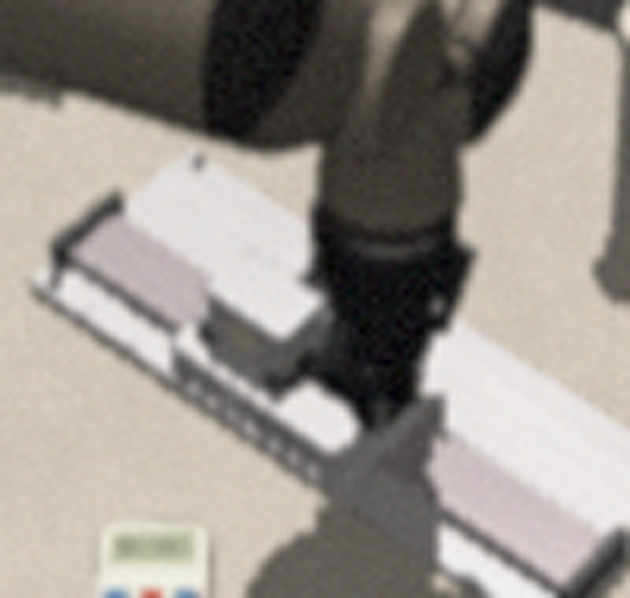

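View pics/top9.png

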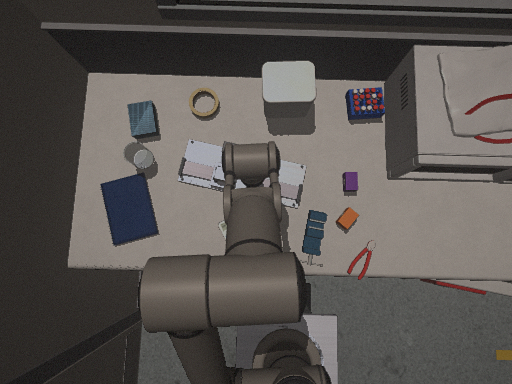

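>>> jog_arm(
  targets=[
    {"linear": [0,0.03,0.05],"spin": 0},
    {"linear": [0,0.03,0.05],"spin": 0},
    {"linear": [0,0.03,0.05],"spin": 0},
    {"linear": [0,0.03,0.05],"spin": 0},
    {"linear": [0,0.03,0.05],"spin": 0},
    {"linear": [0,0.03,0.05],"spin": 0},
    {"linear": [0,0.03,0.05],"spin": 0},
    {"linear": [0,0.03,0.05],"spin": 0},
    {"linear": [0,0.03,0.05],"spin": 0},
    {"linear": [0,0.03,0.05],"spin": 0},
  ],
)

```text
t: 25.8
ee_pos: [566.0, 121.0, 37.8]
eef_rot: [0.547, 0.448, -0.546, 0.449]
wrist_force: [3.5, 1.4, 2.5]
opening: 23.3
```

```bash
python3 f.py
```

```text
t 25.80 op 23.3 | rail y 230.51 lat 530.91 z 37.78 | F rail 2.08 lat 3.12 z 2.53 [ 0.12 -0.54  0.01]
```

>>> jog_arm(
  targets=[
    {"linear": [0,0.02,-0.04],"spin": 0},
    {"linear": [0,0.02,-0.04],"spin": 0},
    {"linear": [0,0.02,-0.04],"spin": 0},
    {"linear": [0,0.02,-0.04],"spin": 0},
    {"linear": [0,0.02,-0.04],"spin": 0},
    {"linear": [0,0.02,-0.04],"spin": 0},
    {"linear": [0,0.02,-0.04],"spin": 0},
    {"linear": [0,0.02,-0.04],"spin": 0},
    {"linear": [0,0.02,-0.04],"spin": 0},
    {"linear": [0,0.02,-0.04],"spin": 0},
  ],
)

```text
t: 26.63
ee_pos: [566.0, 121.1, 37.8]
eef_rot: [-0.547, -0.448, 0.547, -0.449]
wrist_force: [1.8, -1.6, 4.4]
opening: 23.6
```

```bash
python3 f.py
python3 - <<'E'
from meas import *
from workcell import capture
p,d=capture("scene");cv2.imwrite("pics/s10.png",p)
# block top vs seated pocket: compare block-top / carriage corner with pre-push; depth flatness in scene view
m=camera_model("scene");K=m["camera_matrix"];v,u=np.mgrid[:384,:512]
W=(np.dstack([(u-K[0,2])/K[0,0]*d,(v-K[1,2])/K[1,1]*d,d])-m["t"])@np.array(m["R"])
P=W[174:184,234:251].reshape(-1,3);P=P[abs(P[:,2]-74)<7]
A=np.c_[P[:,:2]-P[:,:2].mean(0),np.ones(len(P))];s=np.linalg.lstsq(A,P[:,2],rcond=None)[0];print("top z",s[2],"slope deg",np.degrees(s[:2]),len(P))
E
python3 f.py
```

```text
t 26.63 op 23.6 | rail y 230.60 lat 530.90 z 37.75 | F rail -1.19 lat 2.12 z 4.38 [-0.21 -0.41 -0.02]
top z 72.96515642240928 slope deg [-1.  -0.9] 119
t 26.68 op 23.5 | rail y 230.60 lat 530.91 z 37.79 | F rail -2.39 lat 2.54 z 5.17 [-0.21 -0.4  -0.  ]
```

```bash
python3 -c "
from workcell import bot
print(bot.finish_job())"
```

```text
the job is handed in; nothing more can be done
None
```

The block is seated in the pocket and released. The carriage is held by its handle at the notch, and I handed the job in at 26.7 s of the 54 s allowed; no verdict is given.

**Block:**
- After I let go, its top measured 73.2 mm above the bench, against 74 mm for a seated block. It measured 73.0 mm after the slide.
- The tilt readings were 1° or less, which is about the depth noise.
- There was a 6 N side force while inserting it. I took that out before letting go.

**Notch:**
- The forces matched the description. Resistance rose to about 3 N and dropped at the first dowel crest. The carriage was then drawn forward with up to 4.5 N, and resistance came back just past the notch.
- I pushed gently past the notch centre to find it, about 0.6–1 mm and under 5 N, then eased back.
- The handle ended 102.4 mm along the rail from where I gripped it. The cameras had put the notch at 101–104 mm.
- The last rail force was about 2 N.

**Disagreements and limits:**
- The two cameras differed by about 3 mm on where the pocket was.
- Force symmetry put the notch centre at about 230.8 mm on my rail scale and crest spacing at about 230.3 mm. I held at 230.6 mm.
- The dowels could not be made out in the pictures, so the click is judged from force and position only.

The timer and beaker showed no sign of having moved in the last pictures, though the arm partly hid the timer in the top view.

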